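Clamp the inks in the carrier and mix them

ROBOT

A 6-joint arm with a two-finger parallel gripper is mounted at the origin on a cart in front of the work surface, level with it; the furniture and walls round the work are solid. World frame = base frame: x ahead of the robot, y to its left, z up, the work surface at z = 0. Lengths are in m, angles in degrees, forces in N, time in s.
With the tool pointing down it reaches from about 0.25 to 0.725 m from the base axis. Payload 9.7 kg.
Tool frame: the origin (TCP) lies at the very end of the fingers, on their centre line; the grasp point (between the pads) lies 19 mm behind it; z points along the fingers, y is the line along which they close (so a half turn about z gives the same grasp; the last joint's range is limited). The gripper opens to 85 mm and grips with 20 to 120 N. Pads are 22 mm wide; open, the fingers measure 114 mm over their backs; the gripper's body (76 mm by 85 mm) begins 54 mm behind the grasp point. The pads swing forward as they close: fully open they stand 13 mm farther back than shut.
Start: joints at [-73.167, 4.979, 10.078, 95.1, 0, 90], TCP at [0.159, -0.526, 0.231] pointing down, gripper open.
Joint ranges: [-179.16, 179.16], [-48.56, 103.87], [-65.8, 70.77], [-126.05, 130.52], [-82.76, 87.17], [-180, 180]. Speed limits (degrees/s): [127.2, 127.2, 147.25, 180, 180, 180].

INTERFACE

Orientations are given as [roll, pitch, yaw] about the fixed x, y, z axes, in that order (R = Rz(yaw) Ry(pitch) Rx(roll)).
In Python, from workcell import bot gives the robot as it stands.
- The arm moves only by the tool arm_command, never from a script. Its argument "series" is a list of rows, each a list of 4 numbers: the shift along the tool's x, y, z in m, then the turn about the tool's z in rad. A call has exactly 5 rows; each row is the pose to reach, as a shift and turn from the pose commanded when the call began, along the tool's axes at that moment; what a row does not reach only later rows make up. A row lasts 1/10 s, in which the tool goes at most 50 mm and 8.59 degrees, less where a joint would pass 70% of its speed; a pose out of reach is approached as far as the arm can. A call with a gripper value outside its range is refused whole. "hand" is the finger opening in m, from 0 to 0.0854, set as the call begins (left out, the last holds). The fingers move at their own pace and stop on an object; "grip_force" is the grip in N (left out, the last holds). Time passes only in rows, so rows that repeat a pose let the fingers close, or fill a call up. It gives the time, the measured TCP pose, the force, the opening and the grip force at its end, in the units of the state.
- bot.get_obs(): the state, without advancing time (a new reading comes with each control period).
- bot.camera(name): name is "scene" or "top" or "wrist"; returns a dict with "color" (420x560x3 uint8, blue, green, red), "camera_matrix" (3x3 intrinsics, pixels), "xyz" and "orientation" of the camera in the world; the wrist camera has in their place "T_tool_cam" (4x4, takes a point from camera to tool coordinates, whose origin is the TCP and whose axes are the flange's). Camera axes: x right, y up, looking along -z (the intrinsics and any distortion apply to the point x, -y, -z); pixel columns grow to the right and rows downward; lengths in m; the calibration is good to about 2 mm. A picture is of the moment at which its call begins: read the wrist's pose just before it. There is no depth.
- bot.job_done(): hands the job in; it is judged then, once.
Trained networks look in the newest picture that a camera, given by its name, has taken for a name from the list of things; names that differ only in an ending like _2 or _b are one class to them, and where a whole thing is asked for, a point or a joint stands for the part that bears it (a point fixed in the world has none). Each returns a list of dicts, best first, with "confidence" (0 to 1); they miss things now and then, are a little off and sometimes report something else, mostly with a low value. They report only what shows in the picture. A call takes as long as a camera call. They do not tell look-alikes from the thing itself.
- bot.find_in(camera, target): "location" ([column, row] in pixels, amid what is visible of it).
- bot.mark_of(camera, target): "location" ([column, row] in pixels: a listed point, or the origin of a listed thing).
The state is a dict: "time": time; "q": joint angles; "qd": joint speeds; "joint_efforts": joint torques, N m; "ee_pos": TCP position; "tcp_rot": TCP orientation; "wrist_force": force on the tool from outside, world axes, zero at the start; "torque": the same for the moment, N m; "opening": finger opening in m; "grasp_force": force on a finger pad.
Only numpy, scipy, OpenCV 4.12 (cv2) and the standard library are available. Lean on these libraries where they do the work, as an engineer would, in place of code of your own. Each camera call takes 0.05 s, during which the arm holds its last target. There are 200 camera calls.

TASK

The pigment has settled in the drawing inks. Free the red clamp knob on the aluminium bottle carrier and slide its jaw right back, stand every ink bottle that is out on the table upright in the carrier, slide the jaw up snug against the bottles and turn the knob fully tight again. Then lift the carrier by its handle, press it down on the middle of the mixer's sprung pad as far as the pad goes and hold it there for two seconds, and set it gently back on its cork mat, the bottles still clamped; keep the carrier level and leave the other things on the table where they are.

Things in the scene. Friction and masses are not known exactly. Their poses are not given: they have to be found in the camera images.
- bottle_carrier: Bottle carrier: loose aluminium tray 200 (x) x 240 (y) x 92 mm, 0.59 kg with clamp. Origin: centre of underside; z up. Front to back (-x to +x): fence, row of bottles, jaw, handle over x = 0, red clamp knob. Loaded, it balances within 10 mm of the handle's middle. It slides on its mat if pushed with over about 3 N (empty).
- row_mid (a point): Middle of the bottle row, on the tray floor (10 mm above the carrier's underside, carrier x = -58 mm); axes as the carrier's. Round dark marks here and 75 mm to either side (y) show three places; a bottle may stand anywhere in the row. The fence (fixed, rubber face 24 mm in front of here, -x) and the jaw rise 30 mm above the floor; end lips at y = +-109 mm rise 14 mm.
- carrier_handle (a point): Middle of the handle, a straight bar along y with a black sleeve, 14 mm thick (x), 16 mm high, its middle 84 mm above the carrier's underside, on posts at y = +-115 mm. Axes as the carrier's.
- clamp_jaw (a joint): Jaw position in m, 0 to 0.040. Gap between fence and jaw = 30 mm + this; it grows as the jaw slides back (carrier +x). A 45 mm bottle is touched at 0.015, a 46 mm one at 0.016; snug = up to 5 mm of play. The knob rides on the jaw's slide plate: push or pull the jaw by the knob. Free, it slides with about 1 N and stays where left; knob tight: locked. Starts locked, too narrow for a bottle.
- clamp_knob (a joint): Knob angle in rad, 0 to 2.0: 0 = fully tight (a stop), growing anticlockwise seen from above. A cam under it jams the jaw's slide below about 0.5; the jaw is free above 0.6. Turn past 1.0 to free, back to 0 (under 0.25) to lock. It stays where left: 0.06 N m of friction when free, rising to about 0.25 as it locks (do not force it against the stop: that can shift the jaw).
- knob_grip (a point): Middle of the red wing knob, on its upright axis, 57.5 mm above the carrier's underside, at carrier y = 0 and x = 45 mm + clamp_jaw. The wing is a bar 54 mm long, 12 mm thick, 26 mm high (13 mm above and below this point) along this point's y axis, which is the carrier's y when tight and turns with the knob.
- mixer: The touch mixer, a fixed white box 140 x 130 x 56 mm with a dial and a green switch on its front and a round black rubber pad on top. Origin: centre of its underside; z up.
- pad_top (a point): Centre of the top face of the mixer's round black pad, 102 mm across, 91 mm above the table when not pressed; z up.
- mixer_pad (a joint): How far the sprung pad is pressed down, in m: 0 up, 0.010 fully down (a stop). It starts to move at about 3 N and is fully down at about 16 N; the loaded carrier's weight alone (7 to 9 N) presses it about half way.
- cork_mat: The carrier's cork mat, fixed, 240 x 270 x 3 mm. Origin: centre of its underside; the top is 3 mm above; x and y along its 240 and 270 mm sides.
- ink_sepia: Ink bottle, dark brown, round, 45 mm across, 70 mm tall with its ribbed black cap (30 mm across, from 53 mm up); the straight body goes up to 36 mm. Origin: centre of its underside; z up. May be absent.
- ink_viridian: Ink bottle, dark green, round, 45 mm across, 70 mm tall with its ribbed black cap (30 mm across, from 53 mm up); the straight body goes up to 36 mm. Origin: centre of its underside; z up. May be absent.
- ink_indigo: Ink bottle, dark blue, square, 46 x 46 mm, 58 mm tall with its ribbed black cap (30 mm across, from 42 mm up); the straight body goes up to 38 mm. Origin: centre of its underside; x and y along its sides, z up. May be absent. It stands with a side against the fence.
- acrylic_citra: Bystander: yellow squeeze bottle of acrylic colour with a white cap, 37 x 42 x 130 mm, loose; not an ink. Origin: centre of its underside.
- tube_carmine: Bystander: carmine paint tube lying down, 28 x 92 x 21 mm, loose. Origin: centre of its underside.
- eraser: Bystander: eraser in a blue sleeve, 19 x 53 x 12 mm, loose. Origin: centre of its underside.
Things that resemble listed ones, but are neither listed nor needed, are in the scene too. What is shaped like the ink_viridian but orange is not meant. Leave any turquoise look-alike of the ink_indigo alone.

How it is judged:
By the outcome, as a careful person would: the job done as asked, in the order asked, and still so for the second after the job is handed in, with the robot touching nothing.
Of ink_sepia, ink_viridian, ink_indigo only 2 to 3 are there at a start; the rules pass over those that are not, and their reading is None.
At some moment in a run one of ink_sepia, ink_viridian, ink_indigo may be knocked a few centimetres aside while the robot is not near it.
It also fails if it takes over 210 s, if anything falls off the work surface, if the arm or the gripper's body presses on something with over 40 N, if the wrist force passes 120 N, or if a joint passes its speed limit or range.

## Working session

There is one attempt and no reset: what is moved stays moved. The work goes in short steps, Python scripts to look and compute and a tool call to move; the robot and the scene stay as the last step left them, time stands still between calls to the robot, and variables do not carry over. Pictures are saved under pics/ and viewed, at most 14 in all, crops included, and the job is handed in when it is done.

Besides the shell and the picture viewer there is one more tool, called after "Request:" as name([rows], argument=value, ...), one row to a line, values as JSON. arm_command: Moves the arm, as the interface text tells. Its arguments: {"type":"object","properties":{"series":{"type":"array"},"hand":{"type":"number"},"grip_force":{"type":"number"}},"required":["series"]}

```bash
ls; mkdir -p pics; cat > h.py <<'E'
import numpy as np, cv2
from scipy.spatial.transform import Rotation as R
from workcell import bot
def cam(n):
    o=bot.get_obs(); c=bot.camera(n); K=np.array(c["camera_matrix"])
    if n=="wrist":
        T=np.eye(4); T[:3,:3]=R.from_euler('xyz',o["tcp_rot"],degrees=True).as_matrix(); T[:3,3]=o["ee_pos"]
        T=T@np.array(c["T_tool_cam"])
    else:
        T=np.eye(4); T[:3,3]=c["xyz"]; q=np.array(c["orientation"])
        T[:3,:3]=q if q.shape==(3,3) else R.from_euler('xyz',q,degrees=True).as_matrix()
    return c,K,T
def ray(K,T,p):
    d=np.linalg.inv(K)@[p[0],p[1],1]; return T[:3,:3]@[d[0],-d[1],-d[2]]
def at_z(K,T,p,z):
    d=ray(K,T,p); return T[:3,3]+d*(z-T[2,3])/d[2]
def proj(K,T,P):
    v=T[:3,:3].T@(np.array(P)-T[:3,3]); u=K@[v[0],-v[1],-v[2]]; return u[:2]/u[2]
E
python3 - <<'E'
from h import *
print(bot.get_obs())
for n in("top","scene"):
    c,K,T=cam(n); cv2.imwrite(f"pics/{n}0.png",c["color"]); print({k:v for k,v in c.items() if k!="color"})
    for t in["row_mid","carrier_handle","knob_grip","pad_top","mixer","cork_mat","ink_sepia","ink_viridian","ink_indigo","acrylic_citra","tube_carmine","eraser"]:
        print(n,t,[(np.round(d["location"]).tolist(),round(d["confidence"],2)) for d in bot.mark_of(n,t)][:4])
E
```

```text
pics
{'time': 0.0, 'q': array([-7.31653360e+01,  5.01361301e+00,  1.00346523e+01,  9.50978450e+01,
       -1.08083565e-03,  9.00025711e+01]), 'qd': array([-0.0695209 ,  0.04390094, -0.0310753 , -0.03616126, -0.0221798 ,
       -0.01011505]), 'joint_efforts': array([ 1.12151567e-03, -5.20392573e+01,  4.64800072e+01,  1.63774652e-02,
       -1.08613360e-04,  2.06911454e-05]), 'ee_pos': array([ 0.15921938, -0.52622783,  0.23056072]), 'tcp_rot': array([-1.79923194e+02,  1.08428127e-03,  1.68320943e+01]), 'wrist_force': array([0.62970827, 0.39305199, 0.2198664 ]), 'torque': array([ 0.03148201,  0.01084326, -0.03692676]), 'grasp_force': 0.0, 'opening': 0.08526643915428633}
{'camera_matrix': array([[468.07242868,   0.        , 280.63087387],
       [  0.        , 468.07242868, 205.07857383],
       [  0.        ,   0.        ,   1.        ]]), 'xyz': array([ 0.19122028, -0.02175411,  1.57585821]), 'orientation': array([ 10.4886309 ,   0.24943008, -89.993909  ])}
top row_mid [([339.0, 202.0], 0.63), ([221.0, 247.0], 0.23)]
top carrier_handle [([338.0, 182.0], 0.82), ([188.0, 175.0], 0.37)]
t
[... 557 characters left out ...]
   0.        ,   1.        ]]), 'xyz': array([-0.29172647,  0.92081019,  0.91769475]), 'orientation': array([  55.2222062 ,   -0.30693534, -140.384474  ])}
scene row_mid []
scene carrier_handle [([296.0, 180.0], 0.61)]
scene knob_grip [([283.0, 178.0], 0.48)]
scene pad_top [([238.0, 212.0], 0.58)]
scene mixer [([241.0, 234.0], 0.75)]
scene cork_mat [([306.0, 201.0], 0.43)]
scene ink_sepia [([219.0, 289.0], 0.7)]
scene ink_viridian [([154.0, 313.0], 0.94), ([182.0, 265.0], 0.86), ([282.0, 179.0], 0.72)]
scene ink_indigo [([333.0, 181.0], 0.76), ([347.0, 168.0], 0.73)]
scene acrylic_citra [([179.0, 296.0], 0.82)]
scene tube_carmine [([345.0, 209.0], 0.44)]
scene eraser [([260.0, 281.0], 0.64)]
```

```bash
python3 - <<'E'
import cv2
a=cv2.imread("pics/top0.png")[120:300,90:490]; cv2.imwrite("pics/top0c.png",cv2.resize(a,None,fx=2,fy=2,interpolation=3))
a=cv2.imread("pics/scene0.png")[120:340,110:400]; cv2.imwrite("pics/scene0c.png",cv2.resize(a,None,fx=2.7,fy=2.7,interpolation=3))
E
```

```text
(no output)
```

View pics/top0c.png

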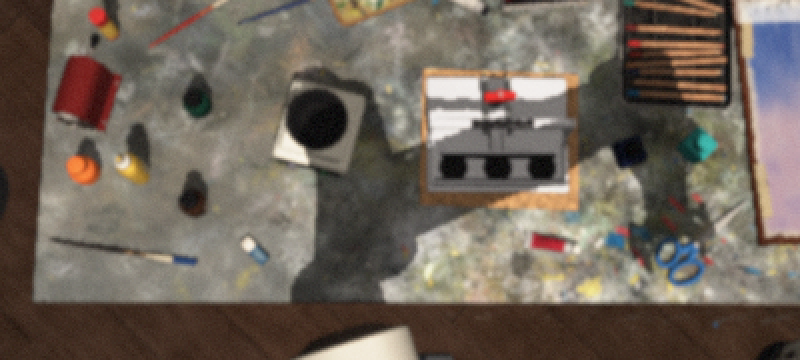

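View pics/scene0c.png

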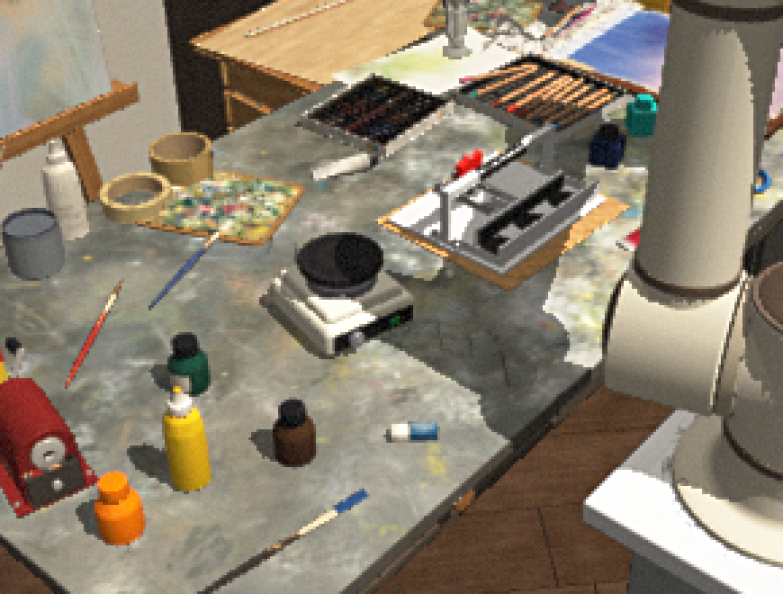

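The top crop shows sepia (brown) at about (186,220) and viridian (dark green) at (188,170). Indigo (dark blue) is at (405,195). The look-alikes are orange at (131,204) and turquoise at (439,192), and I'll leave both alone. The carrier is nearly axis-aligned, with its fence towards the robot. The mixer is rotated about 10–15°.

```bash
cat >> h.py <<'E'
def tri(obs):
    A=np.zeros((3,3));b=np.zeros(3)
    for K,T,p in obs:
        d=ray(K,T,p);d/=np.linalg.norm(d);M=np.eye(3)-np.outer(d,d);A+=M;b+=M@T[:3,3]
    return np.linalg.solve(A,b)
E
python3 - <<'E'
from h import *
c,K,T=cam("top");cs,Ks,Ts=cam("scene")
P=lambda n,p,z:np.round(at_z(K,T,p,z) if n=="t" else at_z(Ks,Ts,p,z),3)
for t,z in[("row_mid",.013),("carrier_handle",.087),("knob_grip",.0605),("pad_top",.091),("mixer",0),("ink_sepia",0),("ink_viridian",0),("ink_indigo",0),("acrylic_citra",0),("tube_carmine",0),("eraser",0)]:
    print(t,[("t",P("t",d["location"],z)[:2],round(d["confidence"],2)) for d in bot.mark_of("top",t)],[("s",P("s",d["location"],z)[:2],round(d["confidence"],2)) for d in bot.mark_of("scene",t)])
# mat & floor corners from colour
for nm,px in dict(matTL=(301,154.5),matTR=(378.5,157),matBL=(300,222),matBR=(378.5,225)).items(): print(nm,P("t",px,.003)[:2])
E
```

```text
row_mid [('t', array([ 0.484, -0.203]), 0.68)] []
carrier_handle [('t', array([ 0.548, -0.206]), 0.89)] [('s', array([ 0.541, -0.211]), 0.58)]
knob_grip [('t', array([ 0.587, -0.213]), 0.59)] [('s', array([ 0.604, -0.228]), 0.65)]
pad_top [('t', array([0.541, 0.083]), 0.89), ('t', array([0.541, 0.091]), 0.59), ('t', array([ 0.516, -0.202]), 0.46)] [('s', array([0.565, 0.073]), 0.7)]
mixer [('t', array([0.555, 0.089]), 0.59)] [('s', array([0.562, 0.083]), 0.82)]
ink_sepia [('t', array([0.433, 0.294]), 0.66)] [('s', array([0.423, 0.304]), 0.91), ('s', array([0.589, 0.298]), 0.64)]
ink_viridian [('t', array([0.59 , 0.303]), 0.72), ('t', array([0.476, 0.486]), 0.57)] [('s', array([0.593, 0.298]), 0.73), ('s', array([0.486, 0.485]), 0.57)]
ink_indigo [('t', array([ 0.529, -0.556]), 0.71), ('t', array([ 0.512, -0.438]), 0.67)] [('s', array([ 0.505, -0.436]), 0.62), ('s', array([ 0.534, -0.206]), 0.52), ('s', array([ 0.524, -0.559]), 0.42)]
acrylic_citra [('t', array([0.469, 0.402]), 0.56)] [('s', array([0.482, 0.398]), 0.62), ('s', array([ 0.682, -0.32 ]), 0.18)]
tube_carmine [('t', array([ 0.361, -0.299]), 0.73)] [('s', array([ 0.361, -0.276]), 0.6)]
eraser [('t', array([0.34 , 0.195]), 0.66)] [('s', array([0.353, 0.198]), 0.49)]
matTL [ 0.662 -0.086]
matTR [ 0.652 -0.355]
matBL [ 0.424 -0.081]
matBR [ 0.414 -0.346]
```

```bash
cat >> h.py <<'E'
def to(x,y,z,yaw=None,frm=None):
    """tool-frame shift+turn from the present pose (or frm=(x,y,z,yaw)) to a world pose, tool down"""
    if frm is None:
        o=bot.get_obs(); frm=[*o["ee_pos"],o["tcp_rot"][2]]
    M=R.from_euler('xyz',[180,0,frm[3]],degrees=True).as_matrix()
    s=M.T@(np.array([x,y,z])-frm[:3]); t=0 if yaw is None else -np.radians((yaw-frm[3]+180)%360-180)
    print("shift",np.round(s,4).tolist(),"turn",round(t,4)); return [x,y,z,frm[3] if yaw is None else yaw]
E
python3 - <<'E'
from h import *
c,K,T=cam("wrist"); print(np.round(c["T_tool_cam"],4).tolist(),K.tolist())
to(.54,-.21,.27,-90)
E
```

```text
[[0.0005, 0.9532, 0.3023, 0.0763], [1.0, -0.0006, 0.0001, -0.0011], [0.0003, 0.3023, -0.9532, -0.1424], [0.0, 0.0, 0.0, 1.0]] [[322.6166181412954, 0.0, 288.0056398993033], [0.0, 322.6166181412954, 213.75197793374116], [0.0, 0.0, 1.0]]
shift [0.456, -0.1926, -0.0387] turn 1.8646
```

Request:
arm_command([
  [0.05,-0.02,-0.02,0.14],
  [0.09,-0.04,-0.04,0.28],
  [0.13,-0.06,-0.04,0.42],
  [0.17,-0.08,-0.04,0.56],
  [0.21,-0.1,-0.04,0.7],
], hand=0.03)

```text
time: 3.05
ee_pos: [0.3281, -0.3731, 0.2717]
tcp_rot: [180.0, -0.0, -22.2]
wrist_force: [0.3, -1.1, -0.4]
opening: 0.0301
grasp_force: 0.0
```

```bash
python3 - <<'E'
from h import *
o=bot.get_obs();print(o["time"],o["ee_pos"],o["tcp_rot"],o["opening"])
to(.54,-.21,.27,-90)
E
```

```text
3.05 [ 0.32811157 -0.37306697  0.27169783] [ 1.79976826e+02 -4.81351324e-02 -2.21885838e+01] 0.030132758170526967
shift [0.1346, -0.231, 0.0017] turn 1.1835
```

Request:
arm_command([
  [0.03,-0.045,0,0.14],
  [0.06,-0.09,0,0.28],
  [0.09,-0.135,0,0.42],
  [0.115,-0.18,0,0.56],
  [0.134,-0.229,0,0.7],
])

```text
time: 3.55
ee_pos: [0.3839, -0.3634, 0.2709]
tcp_rot: [-175.0, 0.5, -46.1]
wrist_force: [0.9, 0.1, -0.3]
opening: 0.0298
grasp_force: 0.0
```

Request:
arm_command([
  [0,0,0,0.14],
  [0,0,0,0.28],
  [0,0,0,0.42],
  [0,0,0,0.465],
  [0,0,0,0.465],
])

```text
time: 4.05
ee_pos: [0.2798, -0.4214, 0.2714]
tcp_rot: [-170.3, 3.1, -61.8]
wrist_force: [0.5, -0.2, -0.4]
opening: 0.0298
grasp_force: 0.0
```

```bash
python3 - <<'E'
from h import *
o=bot.get_obs();print(o["time"],o["ee_pos"],o["tcp_rot"],o["opening"])
c,K,T=cam("wrist");cv2.imwrite("pics/w1.png",c["color"])
for t,z in[("row_mid",.013),("carrier_handle",.087),("knob_grip",.0605),("bottle_carrier",.003),("cork_mat",0)]:
    print(t,[(np.round(d["location"]),at_z(K,T,d["location"],z).round(4)[:2],round(d["confidence"],2)) for d in bot.mark_of("wrist",t)])
E
```

```text
4.05 [ 0.2797936  -0.42135045  0.27141565] [-170.30408198    3.05723505  -61.80019825] 0.02980498569907617
row_mid [(array([128., 223.]), array([ 0.4849, -0.2039]), 0.79)]
carrier_handle [(array([ 48., 218.]), array([ 0.547 , -0.2088]), 0.68)]
knob_grip [(array([ 33., 190.]), array([ 0.5954, -0.2133]), 0.68)]
bottle_carrier [(array([ 96., 198.]), array([ 0.5467, -0.208 ]), 0.6)]
cork_mat []
```

View pics/w1.png

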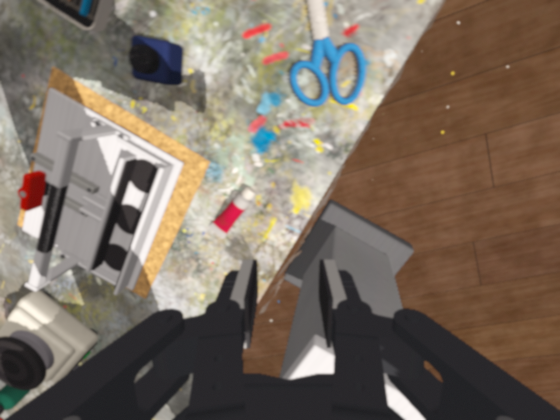

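The wrist picture shows the carrier at left, with the row marks around (125,215) and the red knob at (33,190). The dark-blue indigo is at (155,60). The tool came out tilted, so I'll check the joints.

```bash
python3 - <<'E'
from h import *
o=bot.get_obs();print(o["time"],o["q"].round(2),o["qd"].round(1),o["ee_pos"],o["tcp_rot"])
E
```

```text
4.35 [-61.66   2.64  11.62 102.     9.68 179.94] [ 0.4  0.1  0.1  0.1 -0.1  0.1] [ 0.28130972 -0.420596    0.27164784] [-170.31222532    3.01349081  -61.60595219]
```

Request:
arm_command([
  [0,0,0,0],
  [0,0,0,0],
  [0,0,0,0],
  [0,0,0,0],
  [0,0,0,0],
])

```text
time: 4.85
ee_pos: [0.2808, -0.4208, 0.2716]
tcp_rot: [-170.3, 3.0, -61.7]
wrist_force: [0.8, -0.2, -1.3]
opening: 0.03
grasp_force: 0.0
```

```bash
python3 - <<'E'
from h import *
o=bot.get_obs();print(o["time"],o["q"].round(2),o["qd"].round(1),o["ee_pos"],o["tcp_rot"])
E
```

```text
4.85 [-61.71   2.63  11.61 102.01   9.67 179.94] [-0.1  0.   0.  -0.1  0.   0.1] [ 0.28082978 -0.42076161  0.27164082] [-170.32407348    3.02233473  -61.65448231]
```

Request:
arm_command([
  [0,0,0,-0.14],
  [0,0,0,-0.28],
  [0,0,0,-0.42],
  [0,0,0,-0.56],
  [0,0,0,-0.7],
])

```text
time: 5.35
ee_pos: [0.2807, -0.4208, 0.2716]
tcp_rot: [-170.7, -3.9, -21.8]
wrist_force: [0.6, 0.4, 0.0]
opening: 0.03
grasp_force: 0.0
```

```bash
python3 - <<'E'
from h import *
o=bot.get_obs();print(o["time"],o["q"].round(2),o["qd"].round(1),o["ee_pos"],o["tcp_rot"])
E
```

```text
5.35 [-61.72   2.63  11.61 102.01   9.67 139.51] [  0.   -0.1  -0.   -0.   -0.1 -79.8] [ 0.28072661 -0.42082875  0.27163109] [-170.65828698   -3.93896809  -21.80806995]
```

Request:
arm_command([
  [0,0,0,-0.15],
  [0,0,0,-0.3],
  [0,0,0,-0.45],
  [0,0,0,-0.6],
  [0,0,0,-0.75],
])

```text
time: 5.85
ee_pos: [0.2807, -0.4208, 0.2716]
tcp_rot: [-175.8, -9.2, 21.2]
wrist_force: [-0.2, -0.4, -0.5]
opening: 0.0304
grasp_force: 0.0
```

Request:
arm_command([
  [0,0,0,-0.15],
  [0,0,0,-0.3],
  [0,0,0,-0.45],
  [0,0,0,-0.6],
  [0,0,0,-0.75],
])

```text
time: 6.35
ee_pos: [0.2807, -0.4208, 0.2717]
tcp_rot: [176.7, -9.6, 64.8]
wrist_force: [-0.5, 0.2, 0.1]
opening: 0.0303
grasp_force: 0.0
```

Request:
arm_command([
  [0,0,0,-0.15],
  [0,0,0,-0.3],
  [0,0,0,-0.45],
  [0,0,0,-0.6],
  [0,0,0,-0.75],
])

```text
time: 6.85
ee_pos: [0.2807, -0.4208, 0.2716]
tcp_rot: [171.0, -4.7, 107.8]
wrist_force: [0.2, -0.1, -0.3]
opening: 0.0301
grasp_force: 0.0
```

Request:
arm_command([
  [0,0,0,-0.15],
  [0,0,0,-0.3],
  [0,0,0,-0.45],
  [0,0,0,-0.6],
  [0,0,0,-0.75],
])

```text
time: 7.35
ee_pos: [0.2807, -0.4208, 0.2717]
tcp_rot: [170.2, 2.6, 150.2]
wrist_force: [-0.4, 0.7, -0.3]
opening: 0.0302
grasp_force: 0.0
```

Request:
arm_command([
  [0,0,0,-0.15],
  [0,0,0,-0.3],
  [0,0,0,-0.45],
  [0,0,0,-0.6],
  [0,0,0,-0.75],
])

```text
time: 7.85
ee_pos: [0.2807, -0.4208, 0.2716]
tcp_rot: [174.6, 8.6, -167.0]
wrist_force: [-0.0, -1.0, -1.0]
opening: 0.0299
grasp_force: 0.0
```

Request:
arm_command([
  [0,0,0,-0.15],
  [0,0,0,-0.3],
  [0,0,0,-0.45],
  [0,0,0,-0.6],
  [0,0,0,-0.75],
])

```text
time: 8.35
ee_pos: [0.2807, -0.4208, 0.2716]
tcp_rot: [-178.1, 10.0, -123.5]
wrist_force: [0.6, -1.1, -0.7]
opening: 0.0301
grasp_force: 0.0
```

Request:
arm_command([
  [0,0,0,-0.15],
  [0,0,0,-0.3],
  [0,0,0,-0.45],
  [0,0,0,-0.6],
  [0,0,0,-0.75],
])

```text
time: 8.85
ee_pos: [0.2807, -0.4208, 0.2717]
tcp_rot: [-171.8, 6.0, -80.2]
wrist_force: [0.9, 0.6, -0.7]
opening: 0.0298
grasp_force: 0.0
```

```bash
python3 - <<'E'
from h import *
o=bot.get_obs();print(o["time"],o["q"].round(2),o["ee_pos"],o["tcp_rot"])
E
```

```text
8.85 [ -61.72    2.63   11.61  102.01    9.68 -161.32] [ 0.28074575 -0.42080949  0.27165476] [-171.78808985    5.96194426  -80.23198334]
```

Request:
arm_command([
  [0,0,0,-0.15],
  [0,0,0,-0.3],
  [0,0,0,-0.4],
  [0,0,0,-0.5],
  [0,0,0,-0.5],
])

```text
time: 9.35
ee_pos: [0.3189, -0.3949, 0.2718]
tcp_rot: [-171.9, 1.4, -55.7]
wrist_force: [0.1, -0.5, -0.1]
opening: 0.0299
grasp_force: 0.0
```

```bash
python3 - <<'E'
from h import *
o=bot.get_obs();print(o["time"],o["q"].round(2),o["ee_pos"],o["tcp_rot"])
E
```

```text
9.35 [ -55.61    1.34   10.49  100.53    8.09 -179.94] [ 0.31885193 -0.39492727  0.27180195] [-171.91463772    1.3906089   -55.6706478 ]
```

Request:
arm_command([
  [0,0,0,-0.15],
  [0,0,0,-0.3],
  [0,0,0,-0.4],
  [0,0,0,-0.5],
  [0,0,0,-0.5],
])

```text
time: 9.85
ee_pos: [0.397, -0.3034, 0.2714]
tcp_rot: [-177.1, -1.9, -39.1]
wrist_force: [-0.4, -0.3, -0.2]
opening: 0.0301
grasp_force: 0.0
```

```bash
python3 - <<'E'
from h import *
o=bot.get_obs();print(o["time"],o["q"].round(2),o["ee_pos"],o["tcp_rot"])
E
```

```text
9.85 [ -39.06   -2.8     6.62   97.54    2.91 -179.95] [ 0.39695715 -0.30344657  0.27140843] [-177.08422874   -1.87363842  -39.11138256]
```

Request:
arm_command([
  [0,0,0,-0.1],
  [0,0,0,-0.2],
  [0,0,0,-0.25],
  [0,0,0,-0.25],
  [0,0,0,-0.25],
])

```text
time: 10.35
ee_pos: [0.4334, -0.238, 0.2714]
tcp_rot: [-179.7, -2.5, -29.0]
wrist_force: [0.2, -0.5, 0.0]
opening: 0.0301
grasp_force: 0.0
```

```bash
python3 - <<'E'
from h import *
o=bot.get_obs();print(o["time"],o["q"].round(2),o["ee_pos"],o["tcp_rot"])
E
```

```text
10.35 [ -28.96   -4.05    5.45   97.05    0.33 -179.94] [ 0.43337264 -0.23800273  0.2714313 ] [-179.66925716   -2.45579032  -29.02066798]
```

Request:
arm_command([
  [-0.04,0,0,0.14],
  [-0.09,0,0,0.28],
  [-0.14,0,0,0.42],
  [-0.19,0,0,0.56],
  [-0.23,0,0,0.7],
])

```text
time: 10.85
ee_pos: [0.2302, -0.1261, 0.2614]
tcp_rot: [-178.2, -1.7, -69.6]
wrist_force: [-0.5, -0.2, 0.6]
opening: 0.0296
grasp_force: 0.0
```

```bash
python3 - <<'E'
from h import *
o=bot.get_obs();print(o["time"],o["q"].round(2),o["ee_pos"],o["tcp_rot"])
E
```

```text
10.85 [ -29.04  -35.11  -18.06  104.57    0.31 -139.45] [ 0.23015671 -0.12605376  0.26143048] [-178.15126594   -1.68875802  -69.60861885]
```

Request:
arm_command([
  [-0.02,0.017,0,0],
  [-0.04,0.034,0,0],
  [-0.06,0.051,0,0],
  [-0.076,0.065,0,0],
  [-0.076,0.065,0,0],
])

```text
time: 11.35
ee_pos: [0.1433, -0.0785, 0.2579]
tcp_rot: [-178.1, -1.8, -69.3]
wrist_force: [0.3, -0.1, 0.3]
opening: 0.0301
grasp_force: 0.0
```

```bash
python3 - <<'E'
from h import *
o=bot.get_obs();print(o["time"],o["q"].round(2),o["ee_pos"],o["tcp_rot"],o["q"][2]-o["q"][1]+90-o["q"][3])
E
```

```text
11.35 [ -29.26  -48.29  -23.89  111.81    0.32 -140.  ] [ 0.14329979 -0.07846915  0.25786339] [-178.08853573   -1.78539617  -69.2816768 ] 2.596218856232852
```

Request:
arm_command([
  [-0.008,0.007,0,0],
  [-0.016,0.014,0,0],
  [-0.023,0.02,0,0],
  [-0.023,0.02,0,0],
  [-0.023,0.02,0,0],
])

```text
time: 11.85
ee_pos: [0.131, -0.0721, 0.2645]
tcp_rot: [-178.9, -0.9, -69.1]
wrist_force: [0.6, 1.0, -0.5]
opening: 0.0297
grasp_force: 0.0
```

```bash
python3 - <<'E'
from h import *
o=bot.get_obs();print(o["time"],o["q"].round(2),o["ee_pos"],o["tcp_rot"],o["q"][2]-o["q"][1]+90-o["q"][3])
E
```

```text
11.85 [ -29.42  -48.45  -23.06  113.96    0.31 -140.3 ] [ 0.13099791 -0.07209137  0.26449401] [-178.8509651    -0.89256637  -69.13169721] 1.4207051747669794
```

Working; a bit more of the same.

Request:
arm_command([
  [-0.008,0.007,0,0],
  [-0.016,0.014,0,0],
  [-0.024,0.021,0,0],
  [-0.028,0.024,0,0],
  [-0.028,0.024,0,0],
])

```text
time: 12.35
ee_pos: [0.1156, -0.0644, 0.2761]
tcp_rot: [-179.7, 0.1, -69.1]
wrist_force: [0.1, -0.5, -0.1]
opening: 0.0303
grasp_force: 0.0
```

```bash
python3 - <<'E'
from h import *
o=bot.get_obs();print(o["time"],o["q"].round(2),o["ee_pos"],o["tcp_rot"],o["q"][2]-o["q"][1]+90-o["q"][3])
E
```

```text
12.35 [ -29.81  -48.52  -21.59  116.81    0.33 -140.69] [ 0.11564741 -0.06436534  0.27613373] [-1.79672527e+02  1.18678537e-01 -6.91176002e+01] 0.11564407435764679
```

Request:
arm_command([
  [0.03,-0.04,0,0.14],
  [0.06,-0.08,0,0.28],
  [0.09,-0.12,0,0.42],
  [0.12,-0.16,0,0.56],
  [0.145,-0.19,0,0.7],
])

```text
time: 12.85
ee_pos: [0.3475, -0.1326, 0.2756]
tcp_rot: [-179.9, 0.3, -109.5]
wrist_force: [-0.2, 0.1, 0.9]
opening: 0.03
grasp_force: 0.0
```

Request:
arm_command([
  [0,-0.04,0,0.14],
  [0,-0.08,0,0.28],
  [0,-0.12,0,0.42],
  [0,-0.16,0,0.56],
  [0,-0.2,0,0.7],
])

```text
time: 13.35
ee_pos: [0.5354, -0.1985, 0.2764]
tcp_rot: [179.9, 0.3, -149.7]
wrist_force: [-0.3, -0.3, 0.1]
opening: 0.0303
grasp_force: 0.0
```

Request:
arm_command([
  [0,0,0,0.15],
  [0,0,0,0.3],
  [0,0,0,0.45],
  [0,0,0,0.6],
  [0,0,0,0.75],
])

```text
time: 13.85
ee_pos: [0.534, -0.198, 0.2765]
tcp_rot: [179.7, 0.1, 167.4]
wrist_force: [-0.1, 0.2, 0.3]
opening: 0.0298
grasp_force: 0.0
```

Request:
arm_command([
  [0,0,0,0.15],
  [0,0,0,0.3],
  [0,0,0,0.45],
  [0,0,0,0.6],
  [0,0,0,0.75],
])

```text
time: 14.35
ee_pos: [0.5339, -0.198, 0.2766]
tcp_rot: [179.7, -0.1, 124.4]
wrist_force: [-0.2, -1.0, -0.3]
opening: 0.0304
grasp_force: 0.0
```

Request:
arm_command([
  [0,0,0,0.14],
  [0,0,0,0.28],
  [0,0,0,0.42],
  [0,0,0,0.56],
  [0,0,0,0.68],
])

```text
time: 14.85
ee_pos: [0.5339, -0.198, 0.2766]
tcp_rot: [179.8, -0.3, 85.4]
wrist_force: [-0.2, -0.5, 0.4]
opening: 0.0301
grasp_force: 0.0
```

```bash
python3 - <<'E'
from h import *
o=bot.get_obs();print(o["time"],o["q"].round(2),o["ee_pos"],o["tcp_rot"],o["q"][2]-o["q"][1]+90-o["q"][3])
c,K,T=cam("wrist");cv2.imwrite("pics/w2.png",c["color"])
for t,z in[("row_mid",.013),("carrier_handle",.087),("knob_grip",.0605),("bottle_carrier",.003),("cork_mat",0)]:
    print(t,[(np.round(d["location"]),at_z(K,T,d["location"],z).round(4)[:2],round(d["confidence"],2)) for d in bot.mark_of("wrist",t)])
E
```

```text
14.85 [-20.5    8.94  19.54 100.49   0.31  74.05] [ 0.53390567 -0.19799784  0.27658431] [179.81157156  -0.26542933  85.44759269] 0.10824508313834258
row_mid [(array([248., 191.]), array([ 0.481 , -0.2128]), 0.67)]
carrier_handle [(array([297., 201.]), array([ 0.542 , -0.2103]), 0.63)]
knob_grip [(array([343., 192.]), array([ 0.5951, -0.2114]), 0.89)]
bottle_carrier [(array([297., 184.]), array([ 0.5441, -0.2102]), 0.96)]
cork_mat []
```

View pics/w2.png

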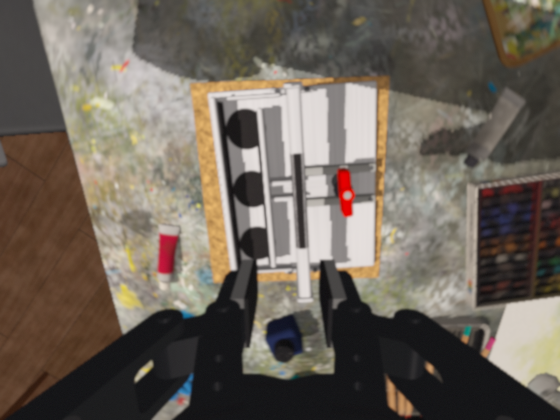

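The wrist view shows the carrier from above: row marks at (245,128), (250,188) and (255,243), handle sleeve from (297,155) to (303,248), knob wing from (342,170) to (349,215). Next I'll measure the yaw and centre.

```bash
python3 - <<'E'
from h import *
c,K,T=cam("wrist"); im=c["color"]; hsv=cv2.cvtColor(im,cv2.COLOR_BGR2HSV)
def blob(m,box):
    x0,y0,x1,y1=box; s=m[y0:y1,x0:x1].astype(np.uint8); n,l,st,ce=cv2.connectedComponentsWithStats(s); 
    return [(ce[i]+[x0,y0],st[i][4]) for i in range(1,n) if st[i][4]>60]
red=((hsv[...,0]<8)|(hsv[...,0]>172))&(hsv[...,1]>170)&(hsv[...,2]>90)
x0,y0,x1,y1=325,155,365,225
ys,xs=np.nonzero(red[y0:y1,x0:x1]); r=cv2.minAreaRect(np.float32(np.c_[xs+x0,ys+y0])); print("wing",r)
bp=cv2.boxPoints(r); P=np.array([at_z(K,T,p,.0735)[:2] for p in bp]); print(P.round(4),P.mean(0))
dark=hsv[...,2]<60
for b in [(226,105,268,150),(226,165,270,210),(236,225,272,258)]:
    for ce,a in blob(dark,b): print("mark",ce.round(1),a,at_z(K,T,ce,.0132)[:2].round(4))
for ce,a in blob(dark,(290,145,310,255)): print("sleeve",ce.round(1),a,at_z(K,T,ce,.095)[:2].round(4))
ys,xs=np.nonzero(dark[150:252,290:310]); v=cv2.fitLine(np.float32(np.c_[xs+290,ys+150]),2,0,.01,.01).ravel()
A=at_z(K,T,v[2:]-40*v[:2],.095);B=at_z(K,T,v[2:]+40*v[:2],.095);d=(A-B)*np.sign((A-B)[1]);print("handle yaw",np.degrees(np.arctan2(-d[0],d[1])))
E
```

```text
wing ((345.7090148925781, 191.7991943359375), (46.62590789794922, 16.1153621673584), 84.80557250976562)
[[ 0.5857 -0.1821]
 [ 0.603  -0.1818]
 [ 0.6071 -0.2346]
 [ 0.5891 -0.235 ]] [ 0.59624975 -0.20837099]
mark [242.3 128.7] 949 [ 0.482 -0.135]
mark [245.  188.4] 985 [ 0.4771 -0.2092]
mark [252.2 243. ] 765 [ 0.4785 -0.2852]
sleeve [299.3 198.9] 352 [ 0.5443 -0.2065]
handle yaw -0.46507445669999575
```

```bash
python3 - <<'E'
from h import *
f=to(.596,-.2095,.1,91); to(.596,-.2095,.05,frm=f)
E
```

```text
shift [-0.007, 0.0628, 0.177] turn -0.0892
shift [-0.0, -0.0, 0.05] turn 0
```

Request:
arm_command([
  [-0.003,0.03,0.02,-0.089],
  [-0.007,0.0628,0.05,-0.089],
  [-0.007,0.0628,0.09,-0.089],
  [-0.007,0.0628,0.13,-0.089],
  [-0.007,0.0628,0.177,-0.089],
])

```text
time: 15.7
ee_pos: [0.5972, -0.209, 0.0993]
tcp_rot: [179.7, -0.2, 91.0]
wrist_force: [1.2, -0.4, 0.3]
opening: 0.0298
grasp_force: 0.0
```

Request:
arm_command([
  [0,0,0,0],
  [0,0,0.02,0],
  [0,0,0.04,0],
  [0,0,0.05,0],
  [0,0,0.05,0],
])

```text
time: 16.2
ee_pos: [0.5969, -0.2087, 0.0508]
tcp_rot: [179.8, -0.2, 90.9]
wrist_force: [-0.2, 0.3, 0.2]
opening: 0.0301
grasp_force: 0.0
```

Request:
arm_command([
  [0,0,0,0],
  [0,0,0,0],
  [0,0,0,0],
  [0,0,0,0],
  [0,0,0,0],
], hand=0.005, grip_force=50)

```text
time: 16.7
ee_pos: [0.5979, -0.209, 0.0523]
tcp_rot: [179.6, -0.2, 90.9]
wrist_force: [1.8, -1.3, 6.1]
opening: 0.0112
grasp_force: 50.8
```

```bash
python3 - <<'E'
from h import *
o=bot.get_obs();print(o["time"],o["q"].round(2),o["ee_pos"],o["tcp_rot"],o["wrist_force"],o["torque"],o["opening"],o["grasp_force"])
E
```

```text
16.7 [-19.41  16.21   3.19  76.64   0.3   69.72] [ 0.59786866 -0.20902007  0.05233949] [ 1.79585310e+02 -1.70257490e-01  9.08760491e+01] [ 1.78219758 -1.25405411  6.13600417] [0.01073172 0.1250299  0.02023361] 0.01117925855885848 50.7563978433609
```

Request:
arm_command([
  [0,0,-0.002,-0.08],
  [0,0,-0.002,-0.2],
  [0,0,-0.002,-0.33],
  [0,0,-0.002,-0.46],
  [0,0,-0.002,-0.6],
])

```text
time: 17.2
ee_pos: [0.5969, -0.2087, 0.0525]
tcp_rot: [179.7, -0.0, 125.6]
wrist_force: [0.6, -0.6, -2.9]
opening: 0.0108
grasp_force: 49.5
```

Request:
arm_command([
  [0,0,0,-0.13],
  [0,0,0,-0.26],
  [0,0,0,-0.39],
  [0,0,0,-0.52],
  [0,0,0,-0.65],
])

```text
time: 17.7
ee_pos: [0.5966, -0.209, 0.0525]
tcp_rot: [179.7, 0.1, 162.8]
wrist_force: [-0.3, -1.0, -1.4]
opening: 0.0114
grasp_force: 49.6
```

```bash
python3 - <<'E'
from h import *
o=bot.get_obs();print(o["time"],o["q"].round(2),o["ee_pos"],o["tcp_rot"],o["wrist_force"],o["torque"],o["opening"],o["grasp_force"])
c,K,T=cam("top");cv2.imwrite("pics/t2.png",c["color"])
to(.637,-.2095,.055)
E
```

```text
17.7 [-19.43  16.25   3.25  76.87   0.26  -2.2 ] [ 0.59656272 -0.20902112  0.05249856] [1.79743635e+02 1.38785706e-01 1.62771621e+02] [-0.30107519 -1.02316308 -1.37524845] [-0.2958072   0.38534137 -0.1007348 ] 0.011373736799789608 49.59667682647705
shift [-0.0388, 0.0112, -0.0025] turn 0
```

Request:
arm_command([
  [-0.006,0.002,0,0],
  [-0.012,0.004,0,0],
  [-0.018,0.006,0,0],
  [-0.024,0.0075,0,0],
  [-0.0267,0.0083,0,0],
])

```text
time: 18.25
ee_pos: [0.6252, -0.2086, 0.0524]
tcp_rot: [179.7, 0.1, 162.5]
wrist_force: [-5.0, 0.0, 1.5]
opening: 0.0109
grasp_force: 50.1
```

Request:
arm_command([
  [0,0,0,0],
  [-0.001,0.0003,0,0],
  [-0.0019,0.0006,0,0],
  [-0.0019,0.0006,0,0],
  [-0.0019,0.0006,0,0],
])

```text
time: 18.75
ee_pos: [0.6267, -0.2088, 0.0525]
tcp_rot: [179.7, 0.2, 162.5]
wrist_force: [-3.8, 0.8, 0.3]
opening: 0.0111
grasp_force: 49.9
```

Request:
arm_command([
  [0,0,0,0],
  [-0.001,0.0003,0,0],
  [-0.0019,0.0006,0,0],
  [-0.0019,0.0006,0,0],
  [-0.0019,0.0006,0,0],
])

```text
time: 19.25
ee_pos: [0.629, -0.2089, 0.0525]
tcp_rot: [179.7, 0.2, 162.5]
wrist_force: [-2.7, -0.0, -0.9]
opening: 0.0107
grasp_force: 49.9
```

```bash
python3 - <<'E'
from h import *
o=bot.get_obs();print(o["time"],o["ee_pos"],o["wrist_force"],o["opening"])
c,K,T=cam("top");a=cv2.imread("pics/t2.png")[140:240,280:400];b=c["color"][140:240,280:400]
cv2.imwrite("pics/t3.png",cv2.resize(np.hstack([a,b]),None,fx=3.2,fy=3.2,interpolation=3))
E
```

```text
19.25 [ 0.62901043 -0.20891542  0.05247719] [-2.67871751 -0.04055741 -0.91691103] 0.010742539290075005
```

View pics/t3.png

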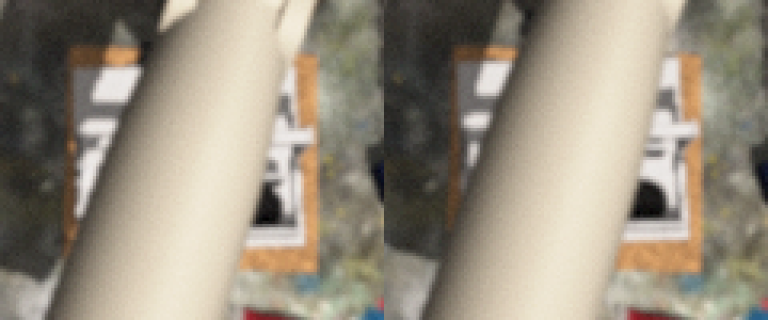

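The jaw reached its stop: the force rose and the carrier slid a few mm. Next I release, lift and look at the carrier and indigo.

Request:
arm_command([
  [0,0,0,0],
  [0,0,0,0],
  [0,0,0,0],
  [0,0,-0.01,0],
  [0,0,-0.05,0],
], hand=0.035)

```text
time: 19.8
ee_pos: [0.6267, -0.2083, 0.0991]
tcp_rot: [179.7, -0.2, 162.5]
wrist_force: [0.3, -0.9, 0.3]
opening: 0.0349
grasp_force: 0.0
```

```bash
python3 - <<'E'
from h import *
print(bot.get_obs()["ee_pos"],bot.get_obs()["tcp_rot"])
to(.53,-.33,.29,90)
E
```

```text
[ 0.62668681 -0.20832024  0.09912443] [179.6885211   -0.2345514  162.48861989]
shift [0.0556, -0.1451, -0.1909] turn 1.2652
```

Request:
arm_command([
  [0,0,-0.045,0.13],
  [0.01,-0.01,-0.09,0.26],
  [0.02,-0.04,-0.13,0.39],
  [0.03,-0.07,-0.16,0.52],
  [0.04,-0.1,-0.185,0.65],
])

```text
time: 20.3
ee_pos: [0.5589, -0.2938, 0.2903]
tcp_rot: [179.6, 0.1, 125.0]
wrist_force: [0.7, -0.5, -1.4]
opening: 0.0347
grasp_force: 0.0
```

```bash
python3 - <<'E'
from h import *
print(bot.get_obs()["ee_pos"],bot.get_obs()["tcp_rot"])
to(.53,-.33,.29,90)
E
```

```text
[ 0.55893866 -0.2937742   0.29030972] [1.79572991e+02 1.20696795e-01 1.24973751e+02]
shift [-0.0131, -0.0445, 0.0003] turn 0.6104
```

Request:
arm_command([
  [-0.004,-0.012,0,0.14],
  [-0.008,-0.03,0,0.28],
  [-0.013,-0.044,0,0.42],
  [-0.013,-0.044,0,0.56],
  [-0.013,-0.044,0,0.61],
], hand=0.07)

```text
time: 20.8
ee_pos: [0.5308, -0.3296, 0.2876]
tcp_rot: [179.7, -0.2, 89.9]
wrist_force: [-0.4, -0.4, -0.1]
opening: 0.0699
grasp_force: 0.0
```

Request:
arm_command([
  [0,0,0,0],
  [0,0,0,0],
  [0,0,0,0],
  [0,0,0,0],
  [0,0,0,0],
])

```text
time: 21.3
ee_pos: [0.5312, -0.329, 0.2866]
tcp_rot: [179.8, -0.2, 90.3]
wrist_force: [-0.4, -0.2, -0.7]
opening: 0.07
grasp_force: 0.0
```

```bash
python3 - <<'E'
from h import *
print(bot.get_obs()["ee_pos"],bot.get_obs()["tcp_rot"],bot.get_obs()["time"])
c,K,T=cam("wrist");cv2.imwrite("pics/w4.png",c["color"])
for t,z in[("row_mid",.013),("carrier_handle",.087),("knob_grip",.0605),("bottle_carrier",.003),("ink_indigo",0)]:
    print(t,[(np.round(d["location"]),at_z(K,T,d["location"],z).round(4)[:2],round(d["confidence"],2)) for d in bot.mark_of("wrist",t)])
cv2.imwrite("pics/w4b.png",cv2.resize(c["color"],None,fx=1.42,fy=1.42,interpolation=3))
E
```

```text
[ 0.5311935 -0.329027   0.2865988] [179.75070829  -0.23158094  90.3320665 ] 21.3
row_mid [(array([251.,  82.]), array([ 0.4859, -0.2166]), 0.69)]
carrier_handle [(array([302.,  69.]), array([ 0.5436, -0.2107]), 0.83), (array([155., 151.]), array([ 0.3911, -0.2904]), 0.46)]
knob_grip [(array([383.,  71.]), array([ 0.6304, -0.209 ]), 0.98)]
bottle_carrier [(array([297.,  82.]), array([ 0.5411, -0.215 ]), 0.95)]
ink_indigo [(array([271., 244.]), array([ 0.5072, -0.4308]), 0.7), (array([285., 314.]), array([ 0.5282, -0.5482]), 0.59)]
```

View pics/w4b.png

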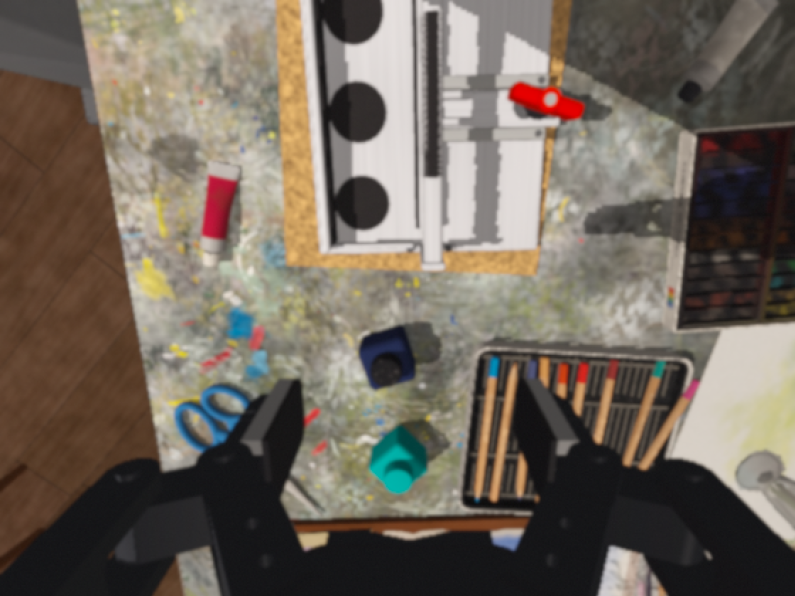

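The view shows the jaw fully back and the knob turned. Dark-blue indigo is at full-resolution pixel about (273,252), rotated around 15°; the turquoise look-alike is at (280,325) and will be left alone. I'll measure both from contours.

```bash
python3 - <<'E'
from h import *
c,K,T=cam("wrist"); im=c["color"]; hsv=cv2.cvtColor(im,cv2.COLOR_BGR2HSV)
p=lambda u,v,z: at_z(K,T,np.array([u,v])/1.42,z)[:2].round(4)
print("tray R-bottom corners", p(322,252,.01),p(540,248,.01)); print("marks",p(361,203,.0135),p(357,112,.0135),p(353,10,.0135))
print("sleeve",p(432,12,.095),p(433,178,.095),"post",p(432,267,.09)); print("knob hub",p(550,99,.0735))
# indigo base edges
print("indigo edge z0",p(362,343,0),p(405,328,0),"shoulder z.038",p(362,343,.038),p(405,328,.038)); print("cap top",p(386,369,.058))
m=((hsv[...,0]>105)&(hsv[...,0]<130)&(hsv[...,1]>120)&(hsv[...,2]<130)).astype(np.uint8); m[:215]=0;m[285:]=0;m[:,:240]=0;m[:,310:]=0
ys,xs=np.nonzero(m);print(len(xs),cv2.minAreaRect(np.float32(np.c_[xs,ys])))
print(proj(K,T,[.5072,-.4308,0]), [ (proj(K,T,[.509+R.from_euler('z',15,degrees=True).apply([a*.023,b*.023,0])[0],-.434+R.from_euler('z',15,degrees=True).apply([a*.023,b*.023,0])[1],z])*1.42).round(0).tolist() for z in(0,.038) for a,b in((-1,1),(1,1),(1,-1),(-1,-1))])
E
```

```text
tray R-bottom corners [ 0.4504 -0.3329] [ 0.6521 -0.3281]
marks [ 0.488  -0.2879] [ 0.4866 -0.2129] [ 0.4855 -0.1381]
sleeve [ 0.5444 -0.1611] [ 0.5472 -0.2633] post [ 0.5481 -0.3285]
knob hub [ 0.6308 -0.2091]
indigo edge z0 [ 0.4842 -0.4275] [ 0.5275 -0.4112] shoulder z.038 [ 0.4881 -0.412 ] [ 0.5276 -0.3971]
cap top [ 0.5109 -0.4285]
628 ((272.5000305175781, 252.0), (35.733734130859375, 32.57145690917969), 71.56504821777344)
[271.0430604  243.74349027] [[358.0, 334.0], [403.0, 323.0], [414.0, 364.0], [371.0, 374.0], [354.0, 349.0], [402.0, 337.0], [415.0, 381.0], [368.0, 392.0]]
```

```bash
python3 - <<'E'
from h import *
f=to(.5105,-.435,.2,197); f=to(.5105,-.435,.018,frm=f)
E
```

```text
shift [-0.1058, -0.0212, 0.0866] turn -1.8623
shift [0.0, -0.0, 0.182] turn 0
```

Request:
arm_command([
  [-0.03,-0.005,0,-0.14],
  [-0.06,-0.01,0,-0.28],
  [-0.09,-0.017,0,-0.42],
  [-0.1058,-0.0212,0,-0.56],
  [-0.1058,-0.0212,0,-0.7],
])

```text
time: 22.15
ee_pos: [0.5096, -0.4373, 0.2851]
tcp_rot: [179.7, -0.1, 130.6]
wrist_force: [0.4, 0.2, -0.9]
opening: 0.07
grasp_force: 0.0
```

Request:
arm_command([
  [0,0,0,-0.14],
  [0,0,0,-0.28],
  [0,0,0.02,-0.42],
  [0,0,0.06,-0.56],
  [0,0,0.0866,-0.7],
])

```text
time: 22.65
ee_pos: [0.5106, -0.4345, 0.1971]
tcp_rot: [179.7, 0.2, 170.8]
wrist_force: [-0.4, -0.1, -0.1]
opening: 0.0702
grasp_force: 0.0
```

Request:
arm_command([
  [0,0,0,-0.14],
  [0,0,0,-0.28],
  [0,0,0,-0.42],
  [0,0,0,-0.462],
  [0,0,0,-0.462],
])

```text
time: 23.15
ee_pos: [0.5108, -0.4347, 0.1994]
tcp_rot: [179.8, 0.3, -163.0]
wrist_force: [-0.8, 0.2, 0.2]
opening: 0.0701
grasp_force: 0.0
```

```bash
python3 - <<'E'
from h import *
o=bot.get_obs();print(o["ee_pos"],o["tcp_rot"],o["time"])
c,K,T=cam("wrist");cv2.imwrite("pics/w5.png",c["color"])
print([(np.round(d["location"]),at_z(K,T,d["location"],0).round(4)[:2],round(d["confidence"],2)) for d in bot.mark_of("wrist","ink_indigo")])
f=to(.5105,-.435,.018,197)
E
```

```text
[ 0.51084857 -0.43467296  0.19941063] [ 179.84585073    0.30273842 -162.99246881] 23.15
[(array([184., 166.]), array([ 0.5212, -0.5455]), 0.87), (array([287., 187.]), array([ 0.5111, -0.4337]), 0.65)]
shift [0.0004, -0.0002, 0.1814] turn -0.002
```

View pics/w5.png

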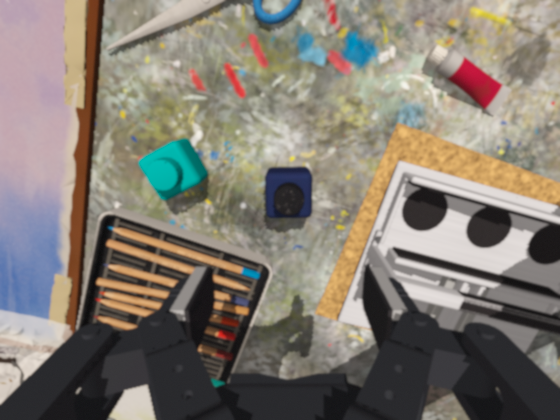

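The wrist view shows dark-blue indigo at (288,195), square to the gripper, and the turquoise look-alike at (173,170). I'm going down to grip indigo.

Request:
arm_command([
  [0,0,0.04,0],
  [0,0,0.08,0],
  [0,0,0.12,0],
  [0,0,0.155,0],
  [0,0,0.181,0],
])

```text
time: 23.75
ee_pos: [0.5108, -0.4332, 0.0157]
tcp_rot: [179.7, 0.2, -163.1]
wrist_force: [-0.1, 0.1, 0.4]
opening: 0.07
grasp_force: 0.0
```

Request:
arm_command([
  [0,0,0,0],
  [0,0,0,0],
  [0,0,0,0],
  [0,0,0,0],
  [0,0,0,0],
], hand=0.035, grip_force=30)

```text
time: 24.25
ee_pos: [0.5122, -0.4344, 0.0199]
tcp_rot: [179.9, 0.4, -163.0]
wrist_force: [0.6, 0.5, -1.0]
opening: 0.0452
grasp_force: 37.9
```

Request:
arm_command([
  [0,0,0,0],
  [0,0,0,0],
  [0,0,-0.02,0],
  [0,0,-0.06,0],
  [0,0,-0.1,0],
])

```text
time: 24.75
ee_pos: [0.5107, -0.4339, 0.1189]
tcp_rot: [179.8, 0.2, -163.0]
wrist_force: [1.2, -0.1, -0.2]
opening: 0.0453
grasp_force: 37.9
```

```bash
python3 - <<'E'
from h import *
o=bot.get_obs();print(o["ee_pos"],o["tcp_rot"],o["time"],o["opening"],o["wrist_force"])
f=to(.4886,-.2875,.118,181.2);f=to(.4886,-.2875,.035,181.2,frm=f)
E
```

```text
[ 0.51070113 -0.43392832  0.11891932] [ 179.76233832    0.24949075 -163.02394294] 24.75 0.045313380716705695 [ 1.24511935 -0.13899439 -0.1617537 ]
shift [-0.0216, 0.1465, 0.0009] turn 0.2753
shift [0.0, -0.0, 0.083] turn -0.0
```

Request:
arm_command([
  [-0.005,0.035,0,0.09],
  [-0.01,0.075,0,0.18],
  [-0.018,0.115,0,0.275],
  [-0.0216,0.1465,0,0.275],
  [-0.0216,0.1465,0,0.275],
])

```text
time: 25.25
ee_pos: [0.4887, -0.2848, 0.1196]
tcp_rot: [179.7, 0.3, -178.6]
wrist_force: [1.2, -0.6, 0.2]
opening: 0.0454
grasp_force: 38.0
```

Request:
arm_command([
  [0,0,0,0],
  [0,0,0.02,0],
  [0,0,0.045,0],
  [0,0,0.065,0],
  [0,0,0.076,0],
])

```text
time: 25.75
ee_pos: [0.4893, -0.2884, 0.0413]
tcp_rot: [179.7, 0.2, -178.8]
wrist_force: [1.0, -0.0, -0.7]
opening: 0.0454
grasp_force: 38.0
```

```bash
python3 - <<'E'
from h import *
o=bot.get_obs();print(o["ee_pos"],o["tcp_rot"],o["time"],o["opening"],o["wrist_force"])
f=to(.4886,-.2875,.031,181.2)
E
```

```text
[ 0.4893161  -0.28839714  0.04126692] [ 179.73623584    0.21405884 -178.83281776] 25.75 0.04535137732962034 [ 1.04393641 -0.02969688 -0.7164927 ]
shift [0.0007, 0.0009, 0.0103] turn -0.0006
```

Request:
arm_command([
  [0,0,0.003,0],
  [0,0,0.006,0],
  [0,0,0.009,0],
  [0,0,0.01,0],
  [0,0,0.01,0],
])

```text
time: 26.25
ee_pos: [0.4895, -0.2876, 0.0332]
tcp_rot: [179.8, 0.3, -178.8]
wrist_force: [0.2, 0.1, -1.3]
opening: 0.0452
grasp_force: 38.0
```

Request:
arm_command([
  [0,0,0,0],
  [0,0,0,0],
  [0,0,0,0],
  [0,0,0,0],
  [0,0,0,0],
], hand=0.062)

```text
time: 26.75
ee_pos: [0.4895, -0.2876, 0.033]
tcp_rot: [179.8, 0.3, -178.8]
wrist_force: [0.3, -0.1, -0.5]
opening: 0.0617
grasp_force: 0.0
```

Request:
arm_command([
  [0,0,-0.02,0],
  [0,0,-0.06,0],
  [0,0,-0.11,0],
  [0,0,-0.16,0],
  [0,0,-0.2,0],
])

```text
time: 27.25
ee_pos: [0.4886, -0.2884, 0.2362]
tcp_rot: [179.8, 0.4, -178.8]
wrist_force: [1.5, -0.5, -0.5]
opening: 0.0618
grasp_force: 0.0
```

```bash
python3 - <<'E'
from h import *
o=bot.get_obs();print(o["ee_pos"],o["tcp_rot"],o["time"],o["opening"],o["wrist_force"])
f=to(.50,.24,.26,180)
c,K,T=cam("wrist");cv2.imwrite("pics/w6.png",c["color"])
E
```

```text
[ 0.48859928 -0.28840694  0.23618066] [ 179.84098875    0.36590861 -178.77758135] 27.25 0.06184917396754944 [ 1.52616694 -0.45739746 -0.50664184]
shift [-0.0227, 0.528, -0.0238] turn 0.0213
```

Request:
arm_command([
  [0,0.045,-0.02,0.02],
  [0,0.095,-0.04,0.02],
  [0,0.145,-0.04,0.02],
  [-0.01,0.195,-0.04,0.02],
  [-0.02,0.245,-0.04,0.02],
])

```text
time: 27.8
ee_pos: [0.502, -0.0469, 0.2745]
tcp_rot: [179.8, 0.3, -180.0]
wrist_force: [1.2, -1.0, -0.4]
opening: 0.0619
grasp_force: 0.0
```

Request:
arm_command([
  [0,0.05,0,0],
  [0,0.1,0,0],
  [-0.01,0.15,0,0],
  [-0.01,0.2,0,0],
  [-0.01,0.25,0,0],
])

```text
time: 28.3
ee_pos: [0.5116, 0.2025, 0.275]
tcp_rot: [179.8, 0.3, -179.9]
wrist_force: [1.2, -0.3, -0.3]
opening: 0.0618
grasp_force: 0.0
```

Request:
arm_command([
  [0,0.04,0,0],
  [0,0.07,0,0],
  [0,0.07,0,0],
  [0,0.07,0,0],
  [0,0.07,0,0],
])

```text
time: 28.8
ee_pos: [0.5119, 0.2698, 0.2754]
tcp_rot: [179.8, 0.2, -180.0]
wrist_force: [0.0, 0.3, 1.3]
opening: 0.0622
grasp_force: 0.0
```

```bash
python3 - <<'E'
from h import *
o=bot.get_obs();print(o["ee_pos"],o["tcp_rot"],o["time"],o["opening"],o["wrist_force"])
c,K,T=cam("wrist");cv2.imwrite("pics/w7.png",c["color"])
for t,z in[("pad_top",.091),("ink_sepia",0),("ink_viridian",0),("acrylic_citra",0)]:
    print(t,[(np.round(d["location"]),at_z(K,T,d["location"],z).round(4)[:2],round(d["confidence"],2)) for d in bot.mark_of("wrist",t)])
a=cv2.imread("pics/w6.png")
cv2.imwrite("pics/w7b.png",np.hstack([c["color"],a[:, ::1]])[::1,::1] if 0 else cv2.resize(np.vstack([c["color"],a]),None,fx=.7,fy=.7))
E
```

```text
[0.51185311 0.26975494 0.27539806] [ 179.77655031    0.24983051 -179.95286635] 28.8 0.06217427265788764 [0.00559945 0.33762234 1.29283236]
pad_top [(array([120., 228.]), array([0.5542, 0.09  ]), 0.66)]
ink_sepia [(array([273., 112.]), array([0.4349, 0.2534]), 0.96)]
ink_viridian [(array([456., 149.]), array([0.4794, 0.487 ]), 0.93), (array([312., 230.]), array([0.5903, 0.3048]), 0.62)]
acrylic_citra []
```

View pics/w7b.png

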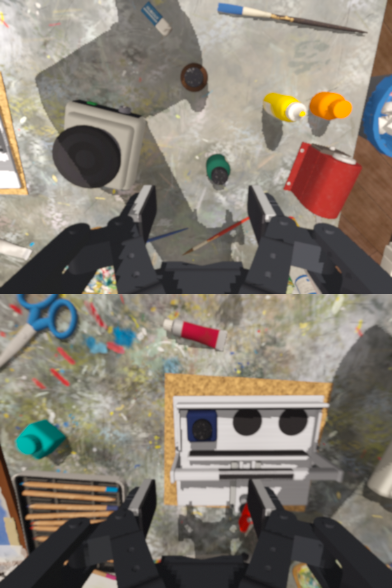

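The upper half shows the dark-green viridian at full-resolution pixel (312,240) and sepia at (277,110), which has been knocked about 4 cm to y≈0.253. The orange look-alike is at (470,150). The lower half shows indigo standing in its slot. Viridian is next.

Request:
arm_command([
  [-0.03,0.01,0,0],
  [-0.06,0.025,0,0],
  [-0.078,0.035,0.02,0],
  [-0.078,0.035,0.06,0],
  [-0.078,0.035,0.1,0],
], hand=0.075)

```text
time: 29.55
ee_pos: [0.5911, 0.3059, 0.1744]
tcp_rot: [179.7, 0.3, -180.0]
wrist_force: [0.8, -0.3, 0.4]
opening: 0.0751
grasp_force: 0.0
```

```bash
python3 - <<'E'
from h import *
o=bot.get_obs();print(o["ee_pos"],o["tcp_rot"],o["time"],o["opening"],o["wrist_force"])
c,K,T=cam("wrist");cv2.imwrite("pics/w8.png",c["color"]);hsv=cv2.cvtColor(c["color"],cv2.COLOR_BGR2HSV)
for t,z in[("ink_viridian",0)]:
    print(t,[(np.round(d["location"]),at_z(K,T,d["location"],z).round(4)[:2],round(d["confidence"],2)) for d in bot.mark_of("wrist",t)])
m=((hsv[...,0]>70)&(hsv[...,0]<100)&(hsv[...,1]>90)&(hsv[...,2]<140)).astype(np.uint8)
n,l,s,ce=cv2.connectedComponentsWithStats(m)
for i in range(1,n):
    if s[i][4]>150: print(s[i],ce[i],at_z(K,T,ce[i],.03).round(4))
to(.5903,.3048,.018,180)
E
```

```text
[0.59114079 0.30585185 0.17442934] [ 179.74177545    0.29741904 -179.96189211] 29.55 0.07512559271866238 [ 0.84404545 -0.32776751  0.37830039]
ink_viridian [(array([486.,  70.]), array([0.477 , 0.4861]), 0.7), (array([286., 194.]), array([0.5924, 0.3051]), 0.57)]
[259 177  46  43 923] [281.62296858 193.36836403] [0.5846 0.3015 0.03  ]
shift [-0.0024, 0.0006, 0.1508] turn 0.0007
```

Request:
arm_command([
  [0,0,0.04,0],
  [0,0,0.08,0],
  [0,0,0.12,0],
  [0,0,0.145,0],
  [0,0,0.157,0],
])

```text
time: 30.15
ee_pos: [0.5909, 0.3063, 0.0187]
tcp_rot: [179.8, 0.2, -179.9]
wrist_force: [-0.0, 0.1, 1.0]
opening: 0.0749
grasp_force: 0.0
```

Request:
arm_command([
  [0,0,0,0],
  [0,0,0,0],
  [0,0,0,0],
  [0,0,0,0],
  [0,0,0,0],
], hand=0.035)

```text
time: 30.65
ee_pos: [0.5925, 0.3072, 0.0219]
tcp_rot: [179.7, 0.5, -179.9]
wrist_force: [1.3, -0.9, 7.0]
opening: 0.043
grasp_force: 31.3
```

Request:
arm_command([
  [0,0,0,0],
  [0,0,0,0],
  [0,0,-0.03,0],
  [0,0,-0.08,0],
  [0,0,-0.13,0],
])

```text
time: 31.15
ee_pos: [0.5898, 0.3059, 0.1508]
tcp_rot: [179.8, 0.2, -179.9]
wrist_force: [2.0, 1.2, -1.1]
opening: 0.0423
grasp_force: 31.2
```

```bash
python3 - <<'E'
from h import *
o=bot.get_obs();print(o["ee_pos"],o["tcp_rot"],o["time"],o["opening"],o["wrist_force"])
f=to(.487,-.2125,o["ee_pos"][2],181.2)
E
```

```text
[0.58982588 0.30589855 0.15084761] [ 179.76708328    0.22594966 -179.9183203 ] 31.15 0.04233717005352409 [ 1.98966667  1.21492265 -1.06798244]
shift [0.1036, -0.5183, -0.0] turn -0.0195
```

```bash
python3 - <<'E'
from h import *
c,K,T=cam("wrist");s,_,_=cam("scene")
b=bot.find_in("scene","ink_viridian");print([(d["location"],d["confidence"]) for d in b])
a=cv2.resize(c["color"][120:360,180:400],None,fx=2,fy=2)
P=s["color"][150:330,100:280];P=cv2.resize(P,(480,480))
cv2.imwrite("pics/w9.png",cv2.resize(np.hstack([a,P]),None,fx=.87,fy=.87))
E
```

```text
[([174.5, 221.4], 0.77), ([153.3, 306.4], 0.77), ([178.5, 284.9], 0.6), ([239.0, 216.6], 0.56)]
```

View pics/w9.png

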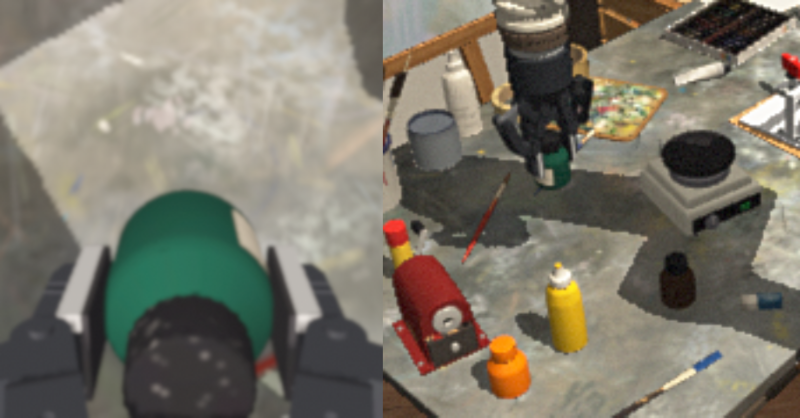

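The bottle hangs upright in the grip, so I'm carrying it to the middle slot.

Request:
arm_command([
  [0.005,-0.04,0,0],
  [0.02,-0.085,0,0],
  [0.035,-0.13,0,0],
  [0.05,-0.175,0,0],
  [0.06,-0.22,0,0],
])

```text
time: 31.8
ee_pos: [0.5291, 0.0845, 0.1468]
tcp_rot: [179.8, 0.2, -179.9]
wrist_force: [1.4, -0.3, -1.0]
opening: 0.0426
grasp_force: 31.2
```

Request:
arm_command([
  [0.01,-0.045,0,0],
  [0.02,-0.09,0,0],
  [0.03,-0.135,0,0],
  [0.035,-0.18,0,-0.01],
  [0.0436,-0.225,0,-0.0195],
])

```text
time: 32.3
ee_pos: [0.4865, -0.1407, 0.1459]
tcp_rot: [179.8, 0.2, -178.8]
wrist_force: [1.0, 0.4, -1.6]
opening: 0.0429
grasp_force: 31.2
```

Request:
arm_command([
  [0,-0.03,0,0],
  [0,-0.06,0,0],
  [0,-0.073,0,0],
  [0,-0.073,0,0],
  [0,-0.073,0,0],
])

```text
time: 32.8
ee_pos: [0.4886, -0.2114, 0.1458]
tcp_rot: [179.7, 0.2, -178.8]
wrist_force: [-0.2, 0.4, -1.0]
opening: 0.0425
grasp_force: 31.2
```

```bash
python3 - <<'E'
from h import *
o=bot.get_obs();print(o["ee_pos"],o["tcp_rot"],o["time"],o["opening"],o["wrist_force"])
f=to(.487,-.2125,.034,181.2)
E
```

```text
[ 0.48864074 -0.21137173  0.14579168] [ 179.72644352    0.20781577 -178.81353389] 32.8 0.04245573631427125 [-0.20426531  0.42081569 -0.97110875]
shift [0.0017, -0.0011, 0.1118] turn -0.0002
```

Request:
arm_command([
  [0,0,0.03,0],
  [0,0,0.06,0],
  [0,0,0.085,0],
  [0,0,0.1,0],
  [0,0,0.108,0],
])

```text
time: 33.3
ee_pos: [0.4889, -0.2104, 0.0371]
tcp_rot: [179.7, 0.2, -178.7]
wrist_force: [0.3, -0.3, -1.7]
opening: 0.0427
grasp_force: 31.2
```

Request:
arm_command([
  [0,0,0.002,0],
  [0,0,0.004,0],
  [0,0,0.006,0],
  [0,0,0.007,0],
  [0,0,0.007,0],
])

```text
time: 33.8
ee_pos: [0.4907, -0.2118, 0.0347]
tcp_rot: [179.8, 0.5, -178.8]
wrist_force: [-4.9, 5.0, 15.9]
opening: 0.0426
grasp_force: 32.9
```

Request:
arm_command([
  [0,0,0,0],
  [0,0,0,0],
  [0,0,0,0],
  [0,0,0,0],
  [0,0,0,0],
], hand=0.058)

```text
time: 34.3
ee_pos: [0.4893, -0.2116, 0.0311]
tcp_rot: [179.8, 0.2, -178.8]
wrist_force: [-0.2, -0.2, -0.7]
opening: 0.058
grasp_force: 0.0
```

Request:
arm_command([
  [0,0,-0.02,0],
  [0,0,-0.06,0],
  [0,0,-0.11,0],
  [0,0,-0.16,0],
  [0,0,-0.2,0],
])

```text
time: 34.8
ee_pos: [0.4885, -0.2125, 0.2342]
tcp_rot: [179.8, 0.4, -178.8]
wrist_force: [1.4, 0.4, 0.3]
opening: 0.0578
grasp_force: 0.0
```

```bash
python3 - <<'E'
from h import *
o=bot.get_obs();print(o["ee_pos"],o["tcp_rot"],o["time"],o["opening"],o["wrist_force"])
c,K,T=cam("wrist");cv2.imwrite("pics/w10.png",c["color"])
c,K,T=cam("top")
print([(np.round(d["location"]),at_z(K,T,d["location"],0).round(4)[:2],round(d["confidence"],2)) for d in bot.mark_of("top","ink_sepia")])
f=to(.445,.255,.234,180)
E
```

```text
[ 0.48845109 -0.21245143  0.23422505] [ 179.8180317     0.35211681 -178.80737981] 34.8 0.05780427204190163 [1.43760919 0.36666006 0.27638942]
[(array([202., 219.]), array([0.4335, 0.2517]), 0.56)]
shift [0.0348, 0.4687, 0.0002] turn 0.0208
```

Request:
arm_command([
  [0,0.045,-0.02,0.02],
  [0.01,0.09,-0.02,0.02],
  [0.02,0.14,-0.02,0.02],
  [0.03,0.19,-0.02,0.02],
  [0.045,0.235,-0.02,0.02],
], hand=0.075)

```text
time: 35.45
ee_pos: [0.4376, 0.0232, 0.2504]
tcp_rot: [179.8, 0.1, -180.0]
wrist_force: [0.4, 0.6, -0.7]
opening: 0.0754
grasp_force: 0.0
```

Request:
arm_command([
  [0,0.05,0,0],
  [0,0.1,0,0],
  [0,0.15,0,0],
  [0,0.2,0.03,0],
  [0.009,0.23,0.07,0],
])

```text
time: 35.95
ee_pos: [0.4311, 0.2492, 0.1884]
tcp_rot: [179.7, 0.3, -179.9]
wrist_force: [-0.4, 1.0, -1.3]
opening: 0.0751
grasp_force: 0.0
```

Request:
arm_command([
  [0,0,0,0],
  [0,0,0,0],
  [0,0,0,0],
  [0,0,0,0],
  [0,0,0,0],
])

```text
time: 36.45
ee_pos: [0.4315, 0.2457, 0.1903]
tcp_rot: [179.7, 0.3, 180.0]
wrist_force: [1.3, 0.2, 0.0]
opening: 0.0751
grasp_force: 0.0
```

```bash
python3 - <<'E'
from h import *
o=bot.get_obs();print(o["ee_pos"],o["tcp_rot"],o["time"],o["opening"],o["wrist_force"])
c,K,T=cam("wrist");cv2.imwrite("pics/w11.png",c["color"])
for i in range(2):
  print([(np.round(d["location"]),at_z(K,T,d["location"],0).round(4)[:2],round(d["confidence"],2)) for d in bot.mark_of("wrist","ink_sepia")])
to(.434,.2527,.018,180)
E
```

```text
[0.43150043 0.24572422 0.19026946] [179.72106967   0.32937166 179.95905771] 36.45 0.07506822970588206 [1.34676079 0.17836558 0.02345362]
[(array([298., 192.]), array([0.435 , 0.2581]), 0.79)]
[(array([298., 192.]), array([0.435 , 0.2581]), 0.79)]
shift [-0.0028, 0.0067, 0.1718] turn -0.0001
```

Request:
arm_command([
  [-0.003,0.0095,0.04,0],
  [-0.003,0.0095,0.08,0],
  [-0.003,0.0095,0.12,0],
  [-0.003,0.0095,0.155,0],
  [-0.003,0.0095,0.17,0],
])

```text
time: 37.1
ee_pos: [0.4331, 0.2555, 0.0163]
tcp_rot: [179.9, 0.0, -180.0]
wrist_force: [-0.3, 0.1, -0.4]
opening: 0.0751
grasp_force: 0.0
```

Request:
arm_command([
  [0,0,0,0],
  [0,0,0,0],
  [0,0,0,0],
  [0,0,0,0],
  [0,0,0,0],
], hand=0.035)

```text
time: 37.6
ee_pos: [0.4359, 0.2572, 0.0215]
tcp_rot: [179.7, 0.4, -180.0]
wrist_force: [-0.3, -0.9, 7.6]
opening: 0.0422
grasp_force: 31.3
```

Request:
arm_command([
  [0,0,0,0],
  [0,0,0,0],
  [0,0,-0.03,0],
  [0,0,-0.08,0],
  [0,0,-0.13,0],
])

```text
time: 38.1
ee_pos: [0.4336, 0.2558, 0.1513]
tcp_rot: [179.8, 0.2, -180.0]
wrist_force: [1.4, 0.2, -0.9]
opening: 0.0424
grasp_force: 31.1
```

```bash
python3 - <<'E'
from h import *
o=bot.get_obs();print(o["ee_pos"],o["tcp_rot"],o["time"],o["opening"],o["wrist_force"])
f=to(.4854,-.1375,o["ee_pos"][2],181.2)
E
```

```text
[0.43359606 0.25579659 0.15125325] [ 179.77239834    0.22926883 -179.95369462] 38.1 0.04240273015794366 [ 1.42748688  0.20770985 -0.90194923]
shift [-0.0515, -0.3933, -0.0] turn -0.0201
```

Request:
arm_command([
  [-0.008,-0.04,0,0],
  [-0.018,-0.085,0,0],
  [-0.028,-0.13,0,0],
  [-0.038,-0.175,0,0],
  [-0.045,-0.22,0,0],
])

```text
time: 38.6
ee_pos: [0.4797, 0.0344, 0.1496]
tcp_rot: [179.8, 0.3, -179.9]
wrist_force: [1.3, 0.3, -0.3]
opening: 0.0422
grasp_force: 31.1
```

Request:
arm_command([
  [-0.003,-0.045,0,0],
  [-0.0065,-0.09,0,-0.01],
  [-0.0065,-0.13,0,-0.02],
  [-0.0065,-0.16,0,-0.02],
  [-0.0065,-0.1733,0,-0.02],
])

```text
time: 39.1
ee_pos: [0.4858, -0.1396, 0.1487]
tcp_rot: [179.8, 0.3, -178.9]
wrist_force: [0.4, 0.4, -0.8]
opening: 0.0423
grasp_force: 31.1
```

Request:
arm_command([
  [0,0,0,0],
  [0,0,0,0],
  [0,0,0,0],
  [0,0,0,0],
  [0,0,0,0],
])

```text
time: 39.6
ee_pos: [0.486, -0.1364, 0.1481]
tcp_rot: [179.8, 0.3, -178.7]
wrist_force: [0.2, -0.2, -1.0]
opening: 0.0421
grasp_force: 31.1
```

```bash
python3 - <<'E'
from h import *
o=bot.get_obs();print(o["ee_pos"],o["tcp_rot"],o["time"],o["opening"],o["wrist_force"])
f=to(.4854,-.1375,.0345,181.2)
E
```

```text
[ 0.48598227 -0.13643671  0.14805924] [ 179.77178583    0.25934571 -178.7340839 ] 39.6 0.04214712405933124 [ 0.18913697 -0.18960764 -0.97200212]
shift [0.0006, -0.0011, 0.1136] turn 0.0012
```

Request:
arm_command([
  [0,0,0.03,0],
  [0,0,0.06,0],
  [0,0,0.085,0],
  [0,0,0.1,0],
  [0,0,0.106,0],
])

```text
time: 40.1
ee_pos: [0.4859, -0.1363, 0.0408]
tcp_rot: [179.7, 0.2, -178.8]
wrist_force: [-0.0, -0.2, -0.6]
opening: 0.0423
grasp_force: 31.1
```

Request:
arm_command([
  [0,0,0.002,0],
  [0,0,0.004,0],
  [0,0,0.006,0],
  [0,0,0.007,0],
  [0,0,0.007,0],
])

```text
time: 40.6
ee_pos: [0.4865, -0.1368, 0.0352]
tcp_rot: [179.8, 0.3, -178.8]
wrist_force: [-0.5, -0.3, -0.8]
opening: 0.0422
grasp_force: 31.1
```

Request:
arm_command([
  [0,0,0,0],
  [0,0,0,0],
  [0,0,0,0],
  [0,0,0,0],
  [0,0,0,0],
], hand=0.058)

```text
time: 41.1
ee_pos: [0.4864, -0.1368, 0.035]
tcp_rot: [179.8, 0.3, -178.8]
wrist_force: [-0.2, 1.1, -0.6]
opening: 0.0579
grasp_force: 0.0
```

Request:
arm_command([
  [0,0,-0.02,0],
  [0,0,-0.06,0],
  [0,0,-0.11,0],
  [0,0,-0.16,0],
  [0,0,-0.2,0],
])

```text
time: 41.6
ee_pos: [0.4855, -0.1376, 0.238]
tcp_rot: [179.8, 0.4, -178.8]
wrist_force: [0.9, -0.9, 0.1]
opening: 0.0578
grasp_force: 0.0
```

```bash
python3 - <<'E'
from h import *
o=bot.get_obs();print(o["ee_pos"],o["tcp_rot"],o["time"],o["opening"],o["wrist_force"])
f=to(.55,-.24,.27,162,)
E
```

```text
[ 0.485504   -0.1375814   0.23803167] [ 179.80581757    0.37044343 -178.8082992 ] 41.6 0.057792038524585435 [ 0.92960356 -0.89115397  0.14657654]
shift [-0.0624, -0.1037, -0.032] turn 0.335
```

Request:
arm_command([
  [-0.025,-0.015,-0.01,0.1],
  [-0.055,-0.03,-0.02,0.2],
  [-0.085,-0.045,-0.03,0.3],
  [-0.11,-0.06,-0.032,0.326],
  [-0.12,-0.071,-0.032,0.326],
], hand=0.035)

```text
time: 42.1
ee_pos: [0.6087, -0.207, 0.2664]
tcp_rot: [179.7, 0.2, 162.5]
wrist_force: [0.3, -0.3, -0.6]
opening: 0.035
grasp_force: 0.0
```

Request:
arm_command([
  [0,0,0,0],
  [0,0,0,0],
  [0,0,0,0],
  [0,0,0,0],
  [0,0,0,0],
])

```text
time: 42.6
ee_pos: [0.6064, -0.2058, 0.2678]
tcp_rot: [179.7, 0.2, 162.5]
wrist_force: [-0.4, -0.1, 0.3]
opening: 0.035
grasp_force: 0.0
```

```bash
python3 - <<'E'
from h import *
o=bot.get_obs();print(o["ee_pos"],o["tcp_rot"],o["time"],o["opening"],o["wrist_force"])
c,K,T=cam("wrist");cv2.imwrite("pics/w12.png",cv2.resize(c["color"],None,fx=1.42,fy=1.42,interpolation=3))
for t,z in[("row_mid",.013),("carrier_handle",.087),("knob_grip",.0605),("bottle_carrier",.003),("ink_indigo",.013),("ink_viridian",.013),("ink_sepia",.013)]:
    print(t,[(np.round(d["location"]),at_z(K,T,d["location"],z).round(4)[:2],round(d["confidence"],2)) for d in bot.mark_of("wrist",t)])
E
```

```text
[ 0.60641591 -0.20579717  0.26782207] [179.70250055   0.20728635 162.53158555] 42.6 0.03498818616209247 [-0.38712007 -0.115388    0.28465704]
row_mid []
carrier_handle [(array([262., 133.]), array([ 0.5432, -0.2115]), 0.79), (array([256.,  83.]), array([ 0.4994, -0.202 ]), 0.72)]
knob_grip [(array([287., 209.]), array([ 0.632, -0.214]), 0.96)]
bottle_carrier [(array([263., 133.]), array([ 0.5473, -0.2176]), 0.68)]
ink_indigo [(array([188., 100.]), array([ 0.485 , -0.2874]), 0.84), (array([ 18., 192.]), array([ 0.5233, -0.5342]), 0.61)]
ink_viridian [(array([253.,  85.]), array([ 0.4927, -0.2108]), 0.61)]
ink_sepia [(array([311.,  55.]), array([ 0.4828, -0.1388]), 0.93)]
```

View pics/w12.png

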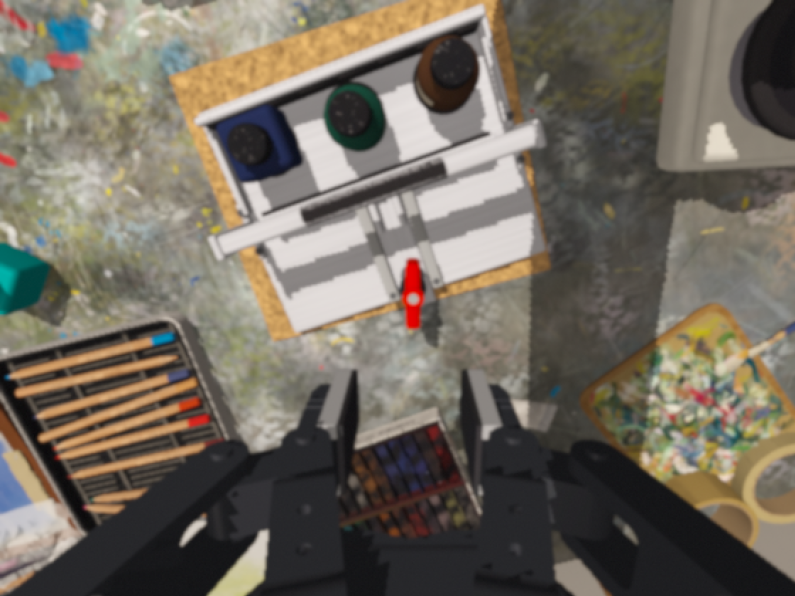

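```bash
python3 - <<'E'
from h import *
c,K,T=cam("wrist"); im=c["color"]; hsv=cv2.cvtColor(im,cv2.COLOR_BGR2HSV)
red=((hsv[...,0]<8)|(hsv[...,0]>172))&(hsv[...,1]>170)&(hsv[...,2]>90)
ys,xs=np.nonzero(red[175:240,270:310]); r=cv2.minAreaRect(np.float32(np.c_[xs+270,ys+175])); print(r)
print(at_z(K,T,r[0],.073).round(4),at_z(K,T,np.array([413,298])/1.42,.0735).round(4))
to(.63,-.2095,.053)
E
```

```text
((290.8847351074219, 206.55020141601562), (14.48598861694336, 47.25191116333008), 7.431407928466797)
[ 0.6273 -0.2079  0.073 ] [ 0.6308 -0.209   0.0735]
shift [-0.0231, 0.0038, 0.2142] turn 0
```

Request:
arm_command([
  [-0.0225,0.004,0.04,0],
  [-0.0225,0.004,0.08,0],
  [-0.0225,0.004,0.12,0],
  [-0.0225,0.004,0.16,0],
  [-0.0225,0.004,0.19,0],
])

```text
time: 43.55
ee_pos: [0.6294, -0.208, 0.0743]
tcp_rot: [179.7, 0.0, 162.5]
wrist_force: [0.1, 0.2, -0.9]
opening: 0.035
grasp_force: 0.0
```

Request:
arm_command([
  [0,0,0.01,0],
  [0,0,0.02,0],
  [0,0,0.023,0],
  [0,0,0.023,0],
  [0,0,0.023,0],
])

```text
time: 44.05
ee_pos: [0.6311, -0.2085, 0.0558]
tcp_rot: [179.7, 0.3, 162.5]
wrist_force: [0.4, 0.3, -0.2]
opening: 0.035
grasp_force: 0.0
```

Request:
arm_command([
  [0,0,0,0],
  [0,0,0,0],
  [0,0,0,0],
  [0,0,0,0],
  [0,0,0,0],
], hand=0.005, grip_force=50)

```text
time: 44.55
ee_pos: [0.6308, -0.2087, 0.0554]
tcp_rot: [179.7, 0.3, 162.5]
wrist_force: [-1.5, -2.1, 6.0]
opening: 0.0109
grasp_force: 50.4
```

```bash
python3 - <<'E'
from h import *
o=bot.get_obs();print(o["ee_pos"],o["tcp_rot"],o["time"],o["opening"],o["wrist_force"],o["torque"])
e=o["ee_pos"];to(e[0]-.018,e[1]-.0004,e[2])
E
```

```text
[ 0.63075363 -0.20867971  0.05543304] [179.73109265   0.25893132 162.5047155 ] 44.55 0.010941438400235277 [-1.52045642 -2.09902803  6.04755277] [-0.35884783  0.26840698  0.04030692]
shift [0.017, -0.0058, -0.0] turn 0
```

Push the jaw forward 18 mm smoothly, then in small steps while watching the force.

Request:
arm_command([
  [0.003,-0.001,0,0],
  [0.007,-0.0024,0,0],
  [0.011,-0.0038,0,0],
  [0.015,-0.005,0,0],
  [0.017,-0.0058,0,0],
])

```text
time: 45.05
ee_pos: [0.613, -0.2092, 0.0554]
tcp_rot: [179.7, 0.3, 162.5]
wrist_force: [1.0, -1.8, 5.4]
opening: 0.0111
grasp_force: 50.4
```

Request:
arm_command([
  [0.0005,-0.0002,0,0],
  [0.001,-0.0003,0,0],
  [0.0019,-0.0006,0,0],
  [0.0019,-0.0006,0,0],
  [0.0019,-0.0006,0,0],
])

```text
time: 45.55
ee_pos: [0.6113, -0.2092, 0.0554]
tcp_rot: [179.7, 0.3, 162.5]
wrist_force: [1.4, -2.8, 6.1]
opening: 0.0106
grasp_force: 50.4
```

Request:
arm_command([
  [0.0005,-0.0002,0,0],
  [0.001,-0.0003,0,0],
  [0.0014,-0.0005,0,0],
  [0.0014,-0.0005,0,0],
  [0.0014,-0.0005,0,0],
])

```text
time: 46.05
ee_pos: [0.6099, -0.2092, 0.0554]
tcp_rot: [179.7, 0.3, 162.5]
wrist_force: [1.6, -1.5, 6.6]
opening: 0.011
grasp_force: 50.4
```

Request:
arm_command([
  [0.0005,-0.0002,0,0],
  [0.001,-0.0003,0,0],
  [0.0014,-0.0005,0,0],
  [0.0014,-0.0005,0,0],
  [0.0014,-0.0005,0,0],
])

```text
time: 46.55
ee_pos: [0.6084, -0.2093, 0.0554]
tcp_rot: [179.7, 0.3, 162.5]
wrist_force: [1.1, -1.6, 5.4]
opening: 0.011
grasp_force: 50.4
```

Request:
arm_command([
  [0.0005,-0.0002,0,0],
  [0.001,-0.0003,0,0],
  [0.001,-0.0003,0,0],
  [0.001,-0.0003,0,0],
  [0.001,-0.0003,0,0],
])

```text
time: 47.05
ee_pos: [0.6074, -0.2093, 0.0554]
tcp_rot: [179.7, 0.3, 162.5]
wrist_force: [1.5, -2.6, 5.3]
opening: 0.0107
grasp_force: 50.4
```

Request:
arm_command([
  [0.0005,-0.0002,0,0],
  [0.001,-0.0003,0,0],
  [0.001,-0.0003,0,0],
  [0.001,-0.0003,0,0],
  [0.001,-0.0003,0,0],
])

```text
time: 47.55
ee_pos: [0.6066, -0.2093, 0.0554]
tcp_rot: [179.7, 0.4, 162.5]
wrist_force: [3.0, -2.8, 6.9]
opening: 0.0109
grasp_force: 50.4
```

```bash
python3 - <<'E'
from h import *
o=bot.get_obs();print(o["ee_pos"],o["wrist_force"])
E
```

```text
[ 0.60660752 -0.20933046  0.05544221] [ 2.97385271 -2.79684136  6.86661923]
```

Request:
arm_command([
  [0.0004,-0.0001,0,0.1],
  [0.0004,-0.0001,0,0.22],
  [0.0004,-0.0001,0,0.35],
  [0.0004,-0.0001,0,0.48],
  [0.0004,-0.0001,0,0.6],
])

```text
time: 48.05
ee_pos: [0.6069, -0.2088, 0.0555]
tcp_rot: [179.5, 0.1, 127.9]
wrist_force: [7.5, -0.0, 4.2]
opening: 0.0109
grasp_force: 50.3
```

Request:
arm_command([
  [0,0,0,0.1],
  [0,0,0,0.2],
  [0,0,0,0.3],
  [0,0,0,0.4],
  [0,0,0,0.5],
])

```text
time: 48.55
ee_pos: [0.6071, -0.2088, 0.0555]
tcp_rot: [179.5, -0.1, 99.3]
wrist_force: [9.2, -0.2, 3.9]
opening: 0.0107
grasp_force: 50.3
```

```bash
python3 - <<'E'
from h import *
o=bot.get_obs();print(o["ee_pos"],o["tcp_rot"],o["wrist_force"],o["torque"])
E
```

```text
[ 0.60706436 -0.20882049  0.05547205] [ 1.79459367e+02 -1.07936047e-01  9.93109859e+01] [ 9.15437012 -0.17054352  3.94808224] [-0.28059159 -1.553081    0.36292172]
```

Request:
arm_command([
  [0,0,0,0.03],
  [0,0,0,0.06],
  [0,0,0,0.08],
  [0,0,0,0.08],
  [0,0,0,0.08],
])

```text
time: 49.05
ee_pos: [0.607, -0.2089, 0.0555]
tcp_rot: [179.5, -0.1, 94.9]
wrist_force: [7.7, -0.1, 4.8]
opening: 0.0107
grasp_force: 50.3
```

```bash
python3 - <<'E'
from h import *
o=bot.get_obs();print(o["ee_pos"],o["tcp_rot"],o["wrist_force"],o["torque"])
E
```

```text
[ 0.60703176 -0.20885708  0.05549843] [ 1.79469862e+02 -1.48702728e-01  9.49460908e+01] [ 7.73634849 -0.10854248  4.8122039 ] [-0.29963232 -1.4073479   0.17438377]
```

Request:
arm_command([
  [0,0,0,0.02],
  [0,0,0,0.04],
  [0,0,0,0.05],
  [0,0,0,0.05],
  [0,0,0,0.05],
])

```text
time: 49.55
ee_pos: [0.607, -0.2089, 0.0555]
tcp_rot: [179.5, -0.2, 92.1]
wrist_force: [8.4, -0.0, 4.9]
opening: 0.0108
grasp_force: 50.3
```

```bash
python3 - <<'E'
from h import *
o=bot.get_obs();print(o["ee_pos"],o["tcp_rot"],o["wrist_force"],o["torque"])
E
```

```text
[ 0.60704955 -0.20888395  0.05549309] [ 1.79476856e+02 -1.69881094e-01  9.20779889e+01] [ 8.36782771 -0.04912215  4.93428269] [-0.28443969 -1.46975543  0.12211788]
```

Request:
arm_command([
  [0,0,0,0],
  [0,0,0,0],
  [0,0,0,0],
  [0,0,-0.015,0],
  [0,0,-0.06,0],
], hand=0.03)

```text
time: 50.05
ee_pos: [0.6024, -0.2082, 0.1109]
tcp_rot: [-179.8, -0.4, 92.0]
wrist_force: [0.3, -0.5, 0.9]
opening: 0.03
grasp_force: 0.0
```

Request:
arm_command([
  [0,-0.01,-0.05,0],
  [0,-0.03,-0.1,0],
  [0,-0.05,-0.15,0],
  [0,-0.06,-0.17,0],
  [0,-0.06,-0.17,0],
])

```text
time: 50.55
ee_pos: [0.5435, -0.2122, 0.2907]
tcp_rot: [179.3, -0.0, 92.0]
wrist_force: [0.5, -0.4, -0.2]
opening: 0.0301
grasp_force: 0.0
```

```bash
python3 - <<'E'
from h import *
o=bot.get_obs();print(o["ee_pos"],o["tcp_rot"],o["time"],o["opening"],o["wrist_force"])
c,K,T=cam("wrist");cv2.imwrite("pics/w13.png",cv2.resize(c["color"],None,fx=1.42,fy=1.42,interpolation=3))
for t,z in[("carrier_handle",.087),("knob_grip",.0605),("bottle_carrier",.003),("ink_indigo",.013),("ink_viridian",.013),("ink_sepia",.013)]:
    print(t,[(np.round(d["location"]),at_z(K,T,d["location"],z).round(4)[:2],round(d["confidence"],2)) for d in bot.mark_of("wrist",t)])
E
```

```text
[ 0.54345378 -0.2121906   0.29072833] [ 1.79301062e+02 -2.92841157e-02  9.20069978e+01] 50.55 0.03012313349641512 [ 0.53899773 -0.38870583 -0.19087803]
carrier_handle [(array([285., 184.]), array([ 0.5414, -0.2094]), 0.72)]
knob_grip [(array([340., 179.]), array([ 0.6058, -0.2069]), 0.61)]
bottle_carrier [(array([285., 175.]), array([ 0.5414, -0.2155]), 0.83)]
ink_indigo [(array([268., 373.]), array([ 0.5242, -0.5382]), 0.91), (array([242., 226.]), array([ 0.4839, -0.2859]), 0.64)]
ink_viridian [(array([248., 171.]), array([ 0.4923, -0.2097]), 0.66)]
ink_sepia [(array([236., 114.]), array([ 0.4779, -0.1393]), 0.57)]
```

View pics/w13.png

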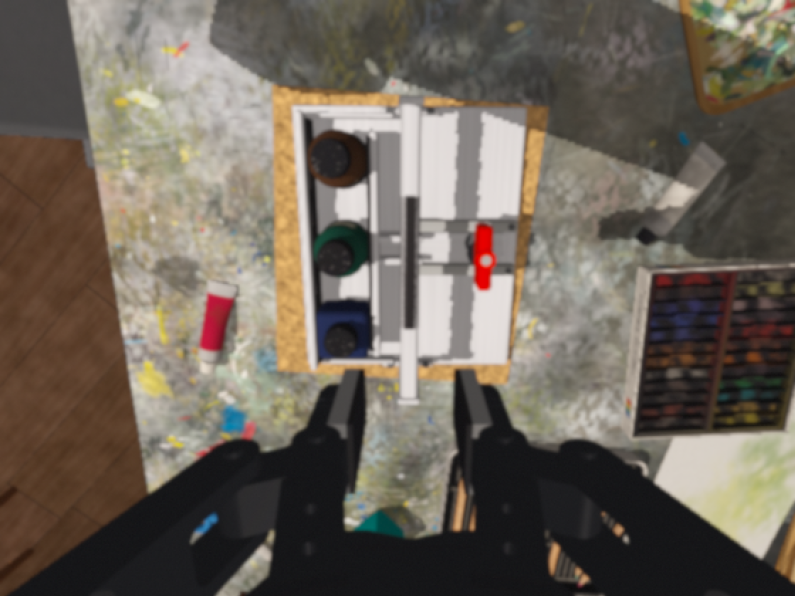

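All three bottles stand clamped, at (340,158), (341,250) and (343,333). The wing is back along the handle, whose sleeve runs from (411,197) to (411,328).

```bash
python3 - <<'E'
from h import *
c,K,T=cam("wrist")
p=lambda u,v,z: at_z(K,T,np.array([u,v])/1.42,z)[:2].round(4)
print("sleeve",p(411,197,.095),p(411,328,.095),"ends",p(409,97,.09),p(409,403,.09),"knob",p(486,260,.0735))
print("tray low corners",p(316,366,.01),p(508,362,.01))
to(.544,-.211,.12,91.2); c,K,T=cam("top"); 
print([(np.round(d["location"]),at_z(K,T,d["location"],.091).round(4)[:2],round(d["confidence"],2)) for d in bot.mark_of("top","pad_top")])
im=cv2.imread("pics/top0.png");print("pad by eye top0:",at_z(K,T,np.array([317,119])/2+[90,120],.091).round(4))
E
```

```text
sleeve [ 0.5426 -0.1585] [ 0.5463 -0.2567] ends [ 0.5388 -0.0933] [ 0.5472 -0.3242] knob [ 0.6031 -0.206 ]
tray low corners [ 0.4554 -0.3315] [ 0.6452 -0.3205]
shift [0.0006, 0.0001, 0.1627] turn 0.0149
[(array([247., 181.]), array([0.5456, 0.093 ]), 0.69)]
pad by eye top0: [0.551  0.0895 0.091 ]
```

```bash
python3 - <<'E'
from h import *
def fit(im,K,T,box,thr,nm):
    x0,y0,x1,y1=box; g=cv2.GaussianBlur(cv2.cvtColor(im,cv2.COLOR_BGR2GRAY),(3,3),0)[y0:y1,x0:x1]
    m=(g<thr).astype(np.uint8); m=cv2.morphologyEx(m,cv2.MORPH_OPEN,np.ones((7,7)));n,l,s,ce=cv2.connectedComponentsWithStats(m); i=1+s[1:,4].argmax()
    ct=max(cv2.findContours((l==i).astype(np.uint8),0,1)[0],key=len); e=cv2.fitEllipse(ct); cpx=np.array(e[0])+[x0,y0]
    P=np.array([at_z(K,T,q[0]+[x0,y0],.091)[:2] for q in ct]); (cx,cy),r=cv2.minEnclosingCircle(np.float32(P))
    print(nm,e,cpx,at_z(K,T,cpx,.091).round(4),"circle",cx,cy,r)
c,K,_=cam("wrist"); T=np.eye(4);T[:3,:3]=R.from_euler('xyz',[179.7766,.2498,-179.953],degrees=True).as_matrix();T[:3,3]=[.51185,.26975,.27540];T=T@np.array(c["T_tool_cam"])
im=cv2.imread("pics/w7.png")
for t in(45,60): fit(im,K,T,(65,165,185,280),t,"wrist")
c,K,T=cam("top")
for t in(45,60): fit(cv2.imread("pics/top0.png"),K,T,(228,158,272,205),t,"top")
E
```

```text
wrist ((69.95931243896484, 55.49219512939453), (62.79302978515625, 90.79196166992188), 142.5583953857422) [134.95931244 220.49219513] [0.5457 0.1057 0.091 ] circle 0.5501137375831604 0.09512124955654144 0.04979393631219864
wrist ((66.0251235961914, 54.865936279296875), (69.26201629638672, 98.6837158203125), 138.4910888671875) [131.0251236  219.86593628] [0.545  0.1016 0.091 ] circle 0.5504506826400757 0.09515511989593506 0.050894953310489655
top ((20.3176326751709, 21.18132781982422), (27.309749603271484, 28.14861488342285), 130.8506622314453) [248.31763268 179.18132782] [0.5521 0.0901 0.091 ] circle 0.5521913766860962 0.09201017022132874 0.0484769269824028
top ((20.09639549255371, 20.90653419494629), (28.115550994873047, 29.526391983032227), 132.96096801757812) [248.09639549 178.90653419] [0.553  0.0908 0.091 ] circle 0.5535645484924316 0.0917818546295166 0.051057130098342896
```

Request:
arm_command([
  [0.0037,0.001,0.04,0],
  [0.0037,0.001,0.09,0],
  [0.0037,0.001,0.14,0],
  [0.0037,0.001,0.18,0],
  [0.0037,0.001,0.195,0],
])

```text
time: 51.65
ee_pos: [0.5436, -0.2064, 0.0845]
tcp_rot: [-179.9, -0.4, 92.0]
wrist_force: [-0.3, -0.0, 0.5]
opening: 0.0303
grasp_force: 0.0
```

Request:
arm_command([
  [0,0,0.01,0],
  [0,0,0.02,0],
  [0,0,0.0275,0],
  [0,0,0.0275,0],
  [0,0,0.0275,0],
])

```text
time: 52.15
ee_pos: [0.5463, -0.2074, 0.0624]
tcp_rot: [179.7, -0.2, 92.0]
wrist_force: [-0.4, 0.1, -0.6]
opening: 0.0299
grasp_force: 0.0
```

Request:
arm_command([
  [0,0,0,0],
  [0,0,0,0],
  [0,0,0,0],
  [0,0,0,0],
  [0,0,0,0],
], hand=0.005, grip_force=90)

```text
time: 52.65
ee_pos: [0.5462, -0.2074, 0.0626]
tcp_rot: [179.7, -0.2, 92.0]
wrist_force: [-1.8, -0.2, 5.9]
opening: 0.0128
grasp_force: 88.9
```

```bash
python3 - <<'E'
from h import *
o=bot.get_obs();print(o["ee_pos"],o["tcp_rot"],o["time"],o["opening"],o["wrist_force"],o["torque"])
E
```

```text
[ 0.54623552 -0.20740581  0.06255329] [179.66607041  -0.18782618  92.02639181] 52.65 0.012789057087617987 [-1.8118575  -0.24936655  5.87658881] [ 0.05337403  0.39788346 -0.13275474]
```

Request:
arm_command([
  [0,0,-0.004,0],
  [0,0,-0.012,0],
  [0,0,-0.025,0],
  [0,0,-0.045,0],
  [0,0,-0.065,0],
])

```text
time: 53.15
ee_pos: [0.5453, -0.2073, 0.1274]
tcp_rot: [179.8, -0.2, 92.0]
wrist_force: [0.4, -1.2, -8.7]
opening: 0.0124
grasp_force: 88.4
```

Request:
arm_command([
  [0,0,-0.02,0],
  [0,0,-0.04,0],
  [0,0,-0.055,0],
  [0,0,-0.06,0],
  [0,0,-0.06,0],
])

```text
time: 53.65
ee_pos: [0.5456, -0.2078, 0.1873]
tcp_rot: [179.7, -0.2, 92.0]
wrist_force: [-0.0, 0.3, -8.9]
opening: 0.0126
grasp_force: 88.4
```

```bash
python3 - <<'E'
from h import *
o=bot.get_obs();print(o["ee_pos"],o["tcp_rot"],o["time"],o["opening"],o["wrist_force"],o["torque"])
s,K,T=cam("scene"); cv2.imwrite("pics/s14.png",cv2.resize(s["color"][60:300,170:490],None,fx=2.4,fy=2.4,interpolation=3))
e=o["ee_pos"]; # handle mid est (.5445,-.2082) at grasp; carrier offset kept
to(e[0]+.552-.5445,e[1]+.092+.2082,e[2])
E
```

```text
[ 0.54559515 -0.20778239  0.18726827] [179.68092411  -0.20019796  92.04454999] 53.65 0.01255107327075528 [-6.90260038e-03  3.28395380e-01 -8.92226829e+00] [-0.13392787 -0.06754911  0.01235683]
shift [0.2996, 0.0185, -0.0011] turn 0
```

View pics/s14.png

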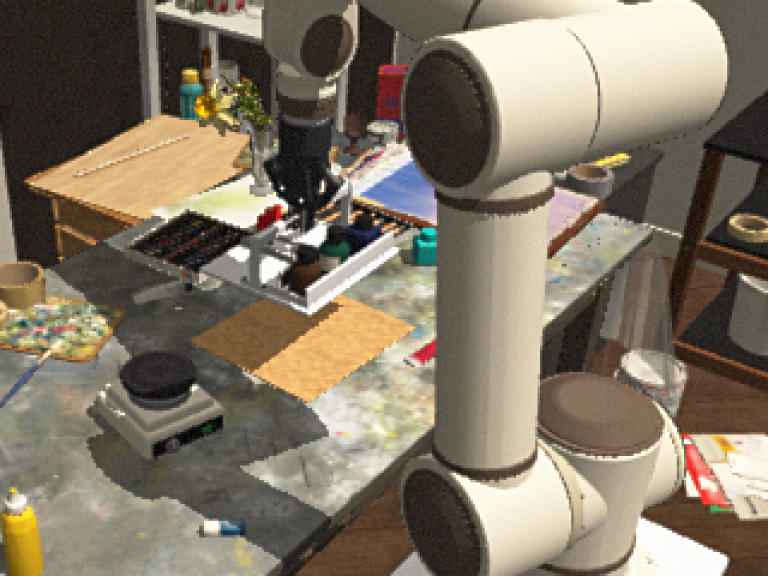

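The carrier is lifted level with all three bottles clamped (8.9 N), and the mat is clear. Moving over to the mixer.

Request:
arm_command([
  [0.01,0.001,0,0],
  [0.03,0.002,0,0],
  [0.06,0.004,0,0],
  [0.095,0.006,0,0],
  [0.13,0.008,0,0],
])

```text
time: 54.2
ee_pos: [0.548, -0.0758, 0.1859]
tcp_rot: [179.8, -0.3, 92.0]
wrist_force: [1.0, -0.9, -8.7]
opening: 0.0127
grasp_force: 88.6
```

Request:
arm_command([
  [0.035,0.002,0,0],
  [0.07,0.004,0,0],
  [0.105,0.007,0,0],
  [0.13,0.009,0,0],
  [0.15,0.01,0,0],
])

```text
time: 54.7
ee_pos: [0.5526, 0.0751, 0.1866]
tcp_rot: [179.8, -0.2, 92.1]
wrist_force: [0.3, 1.0, -7.9]
opening: 0.0129
grasp_force: 88.6
```

Request:
arm_command([
  [0.012,0.0005,0,0],
  [0.018,0.0005,0,0],
  [0.0196,0.0005,0,0],
  [0.0196,0.0005,0,0],
  [0.0196,0.0005,0,0],
])

```text
time: 55.2
ee_pos: [0.5531, 0.0916, 0.1876]
tcp_rot: [179.7, -0.2, 92.0]
wrist_force: [-0.4, 1.2, -10.2]
opening: 0.0129
grasp_force: 88.5
```

```bash
python3 - <<'E'
from h import *
o=bot.get_obs();print(o["ee_pos"],o["tcp_rot"],o["time"],o["opening"],o["wrist_force"],o["torque"])
to(.5531,.0924,.1506)
E
```

```text
[0.55314818 0.09161244 0.18764877] [179.74873226  -0.21129699  91.98742306] 55.2 0.012915054792229933 [ -0.4445994    1.24187822 -10.16664728] [-0.15300893 -0.02083643 -0.00813864]
shift [0.0008, -0.0, 0.037] turn 0
```

Request:
arm_command([
  [0,0,0.01,0],
  [0,0,0.02,0],
  [0,0,0.028,0],
  [0,0,0.033,0],
  [0,0,0.036,0],
])

```text
time: 55.7
ee_pos: [0.553, 0.0924, 0.1508]
tcp_rot: [179.8, -0.2, 92.0]
wrist_force: [0.4, -0.5, -9.1]
opening: 0.0132
grasp_force: 88.5
```

Request:
arm_command([
  [0,0,0.002,0],
  [0,0,0.004,0],
  [0,0,0.006,0],
  [0,0,0.008,0],
  [0,0,0.01,0],
])

```text
time: 56.2
ee_pos: [0.5537, 0.0927, 0.1425]
tcp_rot: [179.7, -0.2, 92.0]
wrist_force: [-0.2, 1.9, -0.5]
opening: 0.0127
grasp_force: 89.7
```

Request:
arm_command([
  [0,0,0.0005,0],
  [0,0,0.001,0],
  [0,0,0.0015,0],
  [0,0,0.002,0],
  [0,0,0.002,0],
])

```text
time: 56.7
ee_pos: [0.5536, 0.0927, 0.1401]
tcp_rot: [179.7, -0.2, 92.0]
wrist_force: [0.9, 1.1, 3.2]
opening: 0.0127
grasp_force: 90.1
```

```bash
python3 - <<'E'
from h import *
o=bot.get_obs();print(o["ee_pos"],o["tcp_rot"],o["time"],o["opening"],o["wrist_force"],o["torque"])
E
```

```text
[0.55364628 0.0926801  0.14009818] [179.68615395  -0.23853949  92.04199875] 56.7 0.012736730608203925 [0.91568261 1.07389729 3.17575979] [ 4.76905786e-01 -2.00610407e-01 -4.62969232e-04]
```

Spring force is about 12 N so far. Pressing on in small steps until the stop.

Request:
arm_command([
  [0,0,0.0005,0],
  [0,0,0.001,0],
  [0,0,0.0015,0],
  [0,0,0.002,0],
  [0,0,0.002,0],
])

```text
time: 57.2
ee_pos: [0.5536, 0.0927, 0.1379]
tcp_rot: [179.7, -0.2, 92.0]
wrist_force: [2.0, 3.4, 5.0]
opening: 0.0127
grasp_force: 90.5
```

Request:
arm_command([
  [0,0,0.0005,0],
  [0,0,0.001,0],
  [0,0,0.001,0],
  [0,0,0.001,0],
  [0,0,0.001,0],
])

```text
time: 57.7
ee_pos: [0.5536, 0.0926, 0.1371]
tcp_rot: [179.7, -0.2, 92.0]
wrist_force: [1.6, 0.8, 5.6]
opening: 0.0127
grasp_force: 90.6
```

Request:
arm_command([
  [0,0,0.0005,0],
  [0,0,0.001,0],
  [0,0,0.001,0],
  [0,0,0.001,0],
  [0,0,0.001,0],
])

```text
time: 58.2
ee_pos: [0.5537, 0.0927, 0.1365]
tcp_rot: [179.7, -0.2, 92.0]
wrist_force: [1.6, 1.7, 9.0]
opening: 0.0128
grasp_force: 91.1
```

```bash
python3 - <<'E'
from h import *
o=bot.get_obs();print(o["ee_pos"],o["tcp_rot"],o["time"],o["opening"],o["wrist_force"],o["torque"])
E
```

```text
[0.55365572 0.09266067 0.13652668] [179.66743805  -0.23735085  92.04113418] 58.2 0.012803512025096902 [1.56312434 1.73714926 8.99124384] [ 0.25420452 -0.09614943 -0.01284128]
```

Request:
arm_command([
  [0,0,0.0005,0],
  [0,0,0.001,0],
  [0,0,0.001,0],
  [0,0,0.001,0],
  [0,0,0.001,0],
])

```text
time: 58.7
ee_pos: [0.5538, 0.0927, 0.1365]
tcp_rot: [179.6, -0.2, 92.0]
wrist_force: [-0.4, 0.5, 14.4]
opening: 0.0128
grasp_force: 91.8
```

Request:
arm_command([
  [0,0,0.0005,0],
  [0,0,0.0005,0],
  [0,0,0.0005,0],
  [0,0,0.0005,0],
  [0,0,0.0005,0],
])

```text
time: 59.2
ee_pos: [0.5538, 0.0927, 0.1364]
tcp_rot: [179.6, -0.2, 92.0]
wrist_force: [-2.0, 2.2, 17.2]
opening: 0.0129
grasp_force: 92.4
```

Request:
arm_command([
  [0,0,0,0],
  [0,0,0,0],
  [0,0,0,0],
  [0,0,0,0],
  [0,0,0,0],
])

```text
time: 59.7
ee_pos: [0.5538, 0.0927, 0.1364]
tcp_rot: [179.6, -0.2, 92.0]
wrist_force: [-1.1, -0.3, 17.4]
opening: 0.0131
grasp_force: 92.3
```

Request:
arm_command([
  [0,0,0,0],
  [0,0,0,0],
  [0,0,0,0],
  [0,0,0,0],
  [0,0,0,0],
])

```text
time: 60.2
ee_pos: [0.5538, 0.0927, 0.1364]
tcp_rot: [179.6, -0.2, 92.0]
wrist_force: [-2.4, 1.9, 17.8]
opening: 0.0127
grasp_force: 92.3
```

Request:
arm_command([
  [0,0,0,0],
  [0,0,0,0],
  [0,0,0,0],
  [0,0,0,0],
  [0,0,0,0],
])

```text
time: 60.7
ee_pos: [0.5538, 0.0927, 0.1364]
tcp_rot: [179.6, -0.2, 92.0]
wrist_force: [-1.2, 1.9, 17.7]
opening: 0.0124
grasp_force: 92.4
```

Request:
arm_command([
  [0,0,0,0],
  [0,0,0,0],
  [0,0,0,0],
  [0,0,0,0],
  [0,0,0,0],
])

```text
time: 61.2
ee_pos: [0.5538, 0.0927, 0.1364]
tcp_rot: [179.6, -0.2, 92.0]
wrist_force: [-1.4, 0.4, 17.9]
opening: 0.0131
grasp_force: 92.3
```

Request:
arm_command([
  [0,0,0,0],
  [0,0,0,0],
  [0,0,0,0],
  [0,0,0,0],
  [0,0,0,0],
])

```text
time: 61.7
ee_pos: [0.5538, 0.0927, 0.1364]
tcp_rot: [179.6, -0.2, 92.0]
wrist_force: [-2.4, 1.1, 16.0]
opening: 0.0125
grasp_force: 92.2
```

```bash
python3 - <<'E'
from h import *
o=bot.get_obs();print(o["ee_pos"],o["tcp_rot"],o["time"],o["opening"],o["wrist_force"],o["torque"])
to(.5456,-.2078,.187)
E
```

```text
[0.55381402 0.0926924  0.13642564] [179.58143929  -0.24674821  92.04255828] 61.7 0.012537660220747029 [-2.43047224  1.13219194 16.02489193] [0.18323283 0.49668054 0.02150146]
shift [-0.3, -0.0189, -0.0506] turn 0
```

The stop was reached (+17 N at the wrist, height constant) and held for over 2 s. Lifting and returning to the mat.

Request:
arm_command([
  [0,0,-0.004,0],
  [0,0,-0.012,0],
  [0,0,-0.025,0],
  [0,0,-0.04,0],
  [0,0,-0.052,0],
])

```text
time: 62.2
ee_pos: [0.5528, 0.0922, 0.1869]
tcp_rot: [179.8, -0.2, 92.0]
wrist_force: [-0.8, -0.4, -10.0]
opening: 0.0125
grasp_force: 88.4
```

Request:
arm_command([
  [-0.01,-0.001,0,0],
  [-0.03,-0.002,0,0],
  [-0.06,-0.004,0,0],
  [-0.095,-0.006,0,0],
  [-0.13,-0.008,0,0],
])

```text
time: 62.7
ee_pos: [0.5492, -0.0394, 0.1851]
tcp_rot: [179.8, -0.2, 92.1]
wrist_force: [1.0, -0.4, -8.8]
opening: 0.0124
grasp_force: 88.4
```

Request:
arm_command([
  [-0.035,-0.002,0,0],
  [-0.07,-0.004,0,0],
  [-0.105,-0.007,0,0],
  [-0.13,-0.009,0,0],
  [-0.15,-0.01,0,0],
])

```text
time: 63.2
ee_pos: [0.5442, -0.1903, 0.1844]
tcp_rot: [179.8, -0.2, 92.0]
wrist_force: [0.3, 1.4, -8.8]
opening: 0.013
grasp_force: 88.6
```

Request:
arm_command([
  [-0.012,-0.0007,0,0],
  [-0.018,-0.0009,0,0],
  [-0.02,-0.0009,0,0],
  [-0.02,-0.0009,0,0],
  [-0.02,-0.0009,0,0],
])

```text
time: 63.7
ee_pos: [0.545, -0.2073, 0.185]
tcp_rot: [179.7, -0.2, 92.1]
wrist_force: [1.0, 1.4, -8.4]
opening: 0.0131
grasp_force: 88.6
```

```bash
python3 - <<'E'
from h import *
o=bot.get_obs();print(o["ee_pos"],o["tcp_rot"],o["time"],o["opening"],o["wrist_force"],o["torque"])
to(.5456,-.2078,.07)
E
```

```text
[ 0.545041   -0.20729548  0.18497245] [179.74363398  -0.23991235  92.09681057] 63.7 0.013055895780557042 [ 0.97124819  1.39260375 -8.35728654] [-0.13319949 -0.07174959  0.06531009]
shift [-0.0005, 0.0005, 0.115] turn 0
```

Request:
arm_command([
  [0,0,0.015,0],
  [0,0,0.04,0],
  [0,0,0.07,0],
  [0,0,0.095,0],
  [0,0,0.112,0],
])

```text
time: 64.2
ee_pos: [0.5447, -0.2065, 0.0709]
tcp_rot: [179.9, -0.3, 92.1]
wrist_force: [0.4, -0.7, -9.6]
opening: 0.0126
grasp_force: 88.5
```

Request:
arm_command([
  [0,0,0.002,0],
  [0,0,0.004,0],
  [0,0,0.006,0],
  [0,0,0.008,0],
  [0,0,0.008,0],
])

```text
time: 64.7
ee_pos: [0.5457, -0.2076, 0.0655]
tcp_rot: [179.7, -0.2, 92.0]
wrist_force: [-0.1, 1.1, -9.5]
opening: 0.0128
grasp_force: 88.8
```

Request:
arm_command([
  [0,0,0.001,0],
  [0,0,0.002,0],
  [0,0,0.002,0],
  [0,0,0.002,0],
  [0,0,0.002,0],
])

```text
time: 65.2
ee_pos: [0.5455, -0.2076, 0.063]
tcp_rot: [179.7, -0.2, 92.0]
wrist_force: [-0.6, 0.1, -9.1]
opening: 0.0129
grasp_force: 88.9
```

Request:
arm_command([
  [0,0,0.0005,0],
  [0,0,0.001,0],
  [0,0,0.0015,0],
  [0,0,0.002,0],
  [0,0,0.002,0],
])

```text
time: 65.7
ee_pos: [0.5457, -0.2076, 0.0626]
tcp_rot: [179.7, -0.2, 92.0]
wrist_force: [-4.3, 3.8, 5.6]
opening: 0.0127
grasp_force: 91.1
```

Request:
arm_command([
  [0,0,0.0005,0],
  [0,0,0.001,0],
  [0,0,0.0015,0],
  [0,0,0.0015,0],
  [0,0,0.0015,0],
])

```text
time: 66.2
ee_pos: [0.5458, -0.2076, 0.0625]
tcp_rot: [179.6, -0.2, 92.0]
wrist_force: [-9.7, 4.3, 17.6]
opening: 0.0129
grasp_force: 92.7
```

Request:
arm_command([
  [0,0,-0.001,0],
  [0,0,-0.002,0],
  [0,0,-0.0022,0],
  [0,0,-0.0022,0],
  [0,0,-0.0022,0],
])

```text
time: 66.7
ee_pos: [0.5457, -0.2076, 0.0625]
tcp_rot: [179.7, -0.2, 92.0]
wrist_force: [-4.1, 3.0, 7.7]
opening: 0.0125
grasp_force: 91.3
```

Request:
arm_command([
  [0,0,0,0],
  [0,0,0,0],
  [0,0,0,0],
  [0,0,0,0],
  [0,0,0,0],
], hand=0.03)

```text
time: 67.2
ee_pos: [0.5455, -0.2076, 0.0615]
tcp_rot: [179.7, -0.2, 92.0]
wrist_force: [-0.9, -0.5, 0.1]
opening: 0.0296
grasp_force: 0.0
```

Request:
arm_command([
  [0,0,-0.01,0],
  [0,0,-0.04,0],
  [0,0,-0.09,0],
  [0,0,-0.14,0],
  [0,0,-0.18,0],
])

```text
time: 67.7
ee_pos: [0.5446, -0.2083, 0.2456]
tcp_rot: [179.6, -0.2, 92.0]
wrist_force: [1.3, -0.2, -0.1]
opening: 0.03
grasp_force: 0.0
```

Request:
arm_command([
  [0.02,0,-0.02,0],
  [0.04,0,-0.04,0],
  [0.05,0,-0.05,0],
  [0.05,0,-0.05,0],
  [0.05,0,-0.05,0],
])

```text
time: 68.2
ee_pos: [0.5427, -0.1588, 0.2912]
tcp_rot: [179.8, -0.2, 92.1]
wrist_force: [-0.6, 0.4, 0.1]
opening: 0.0299
grasp_force: 0.0
```

```bash
python3 - <<'E'
from h import *
o=bot.get_obs();print(o["ee_pos"],o["tcp_rot"],o["time"],o["opening"],o["wrist_force"])
c,K,T=cam("wrist");cv2.imwrite("pics/w15.png",cv2.resize(c["color"],None,fx=1.42,fy=1.42,interpolation=3))
E
```

```text
[ 0.54272432 -0.15878822  0.2911588 ] [179.77594878  -0.21992091  92.06876285] 68.2 0.029935607046697715 [-0.57380795  0.44900927  0.14445953]
```

View pics/w15.png

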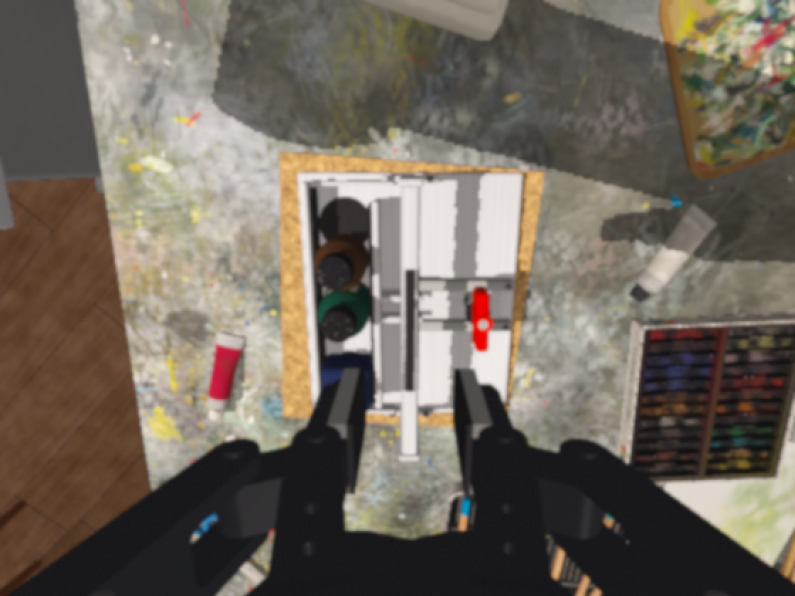

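The final view shows the carrier on its mat with the knob wing in line with the handle. Sepia (343,262) has slid along the row next to viridian (343,310), but both are still upright in the row; indigo (345,375) stands too. Handing in.

```bash
python3 -c "
from workcell import bot
print(bot.job_done())"
```

```text
the job is handed in; nothing more can be done
None
```

I clamped sepia, viridian and indigo in the carrier, pressed it to the mixer pad's stop for over two seconds, set it back on its cork mat and handed the job in; sepia slid along the row on the way but was still upright, and no verdict came back.

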